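# Pack the staining caddy

### The arm

A 6-joint arm with a two-finger parallel gripper is mounted at the origin on a cart in front of the work surface, level with it; the furniture and walls round the work are solid. World frame = base frame: x ahead of the robot, y to its left, z up, the work surface at z = 0. Lengths are in m, angles in rad, forces in N, time in s.
With the tool pointing down it reaches from about 0.325 to 0.9 m from the base axis. Payload 6.1 kg.
Tool frame: the origin (TCP) lies on the centre line of the jaws, within the pads' length; the fingertips stand 14 mm ahead of it and the grasp point (between the pads) lies 5 mm behind it; z points along the fingers, y is the line along which they close (so a half turn about z gives the same grasp; the last joint's range is limited). The gripper opens to 87 mm and grips with 3 to 60 N. Pads are 19 mm wide; open, the fingers measure 117 mm over their backs; the gripper's body (75 mm by 190 mm) begins 51 mm behind the grasp point.
Start: joints at [1.06, 0.22, 1.526, -0, 1.395, -0.126], TCP at [0.235, 0.579, 0.201] pointing down, gripper open.
Joint ranges: [-2.98, 2.98], [-0.91, 2.08], [0.09, 2.57], [-1.24, 4.39], [0.2, 2.65], [-2.68, 2.68]. Speed limits (rad/s): [2.57, 2.57, 3.01, 3.14, 3.14, 3.14].

### API

Orientations are given as a rotation vector (axis times angle).
In Python, from rig import ctrl gives the robot as it stands.
- The arm moves only by the tool drive_tool, never from a script. Its argument "series" is a list that holds one entry, the list of rows, each a list of 7 numbers: the turn, a rotation vector about the tool's x, y, z in units of 6 degrees (1.0 is 6 degrees), then the shift along the tool's x, y, z in units of 40 mm (1.0 is 40 mm), then the closure, from 0 (fully open) to 1 (shut). In form: [[[rx, ry, rz, tx, ty, tz, jaw], ...]]. A call has 1 to 5 rows; each row shifts and turns the commanded pose from where the row before left it, along the tool's axes as they then stand; what a row does not reach is not made up. A row lasts 1/12 s, in which the tool goes at most 41.7 mm and 7.16 degrees, less where a joint would pass 70% of its speed; a pose out of reach is approached as far as the arm can. A call is refused whole if a number of a shift passes 1 or a number of a turn 1, either way. A call with a gripper value outside its range is refused whole. The fingers move at their own pace and stop on an object; "newtons" is the grip in N (left out, the last holds). Time passes only in rows, so rows that do not move let the fingers close. It gives the time, the measured TCP pose, the force, the opening and the grip force at its end, in the units of the state.
- ctrl.get_state(): the state, without advancing time (a new reading comes with each control period).
- ctrl.get_image(name): name is "side" or "top" or "wrist"; returns a dict with "img" (480x640x3 uint8, red, green, blue), "z_map" (480x640 float32, m along the optical axis (not along the pixel's ray), 0 where there is no reading), "fx", "fy", "cx", "cy" (pixels), "position" and "orientation" of the camera in the world; the wrist camera has in their place "T_tool_cam" (4x4, takes a point from camera to tool coordinates, whose origin is the TCP and whose axes are the flange's). Camera axes: x right, y up, looking along -z (the intrinsics and any distortion apply to the point x, -y, -z); pixel columns grow to the right and rows downward; lengths in m; the calibration is good to about 2 mm. A picture is of the moment at which its call begins: read the wrist's pose just before it.
- ctrl.sign_off(): hands the job in; it is judged then, once.
The state is a dict: "time_s": time; "q": joint angles; "joint_velocities": joint speeds; "joint_efforts": joint torques, N m; "eef_pos": TCP position; "tool_rot": TCP orientation; "force": force on the tool from outside, world axes, zero at the start; "ft_torque": the same for the moment, N m; "grip_width": opening from 0.0 (shut) to 1.0 (fully open); "grasp_force": force on a finger pad.
Only numpy, scipy, OpenCV 4.12 (cv2) and the standard library are available. Lean on these libraries where they do the work, as an engineer would, in place of code of your own. Each camera call takes 0.05 s, during which the arm holds its last target. There are 200 camera calls.

### The job

Pack the blue carry caddy for the next slide-staining round: the orange-capped stain bottle goes in the smaller round cup, the blue-capped buffer bottle in the larger round cup, the red-capped vial in the narrow socket and the slide box flat in the rectangular pocket. Set each one down fully home on the floor of its place, bottles and vial upright, without dropping or tipping them over. The green-capped bottle and the white-capped vial look alike but belong to another job: leave them standing where they are.

Things in the scene. Friction and masses are not known exactly. Their poses are not given: they have to be found in the camera images.
- stain_bottle: Glass reagent bottle with an ORANGE screw cap, wanted. 56 mm diameter, 112 mm high, about 0.2 kg; cap 40 mm diameter between heights 93 and 112 mm. Origin: centre of the underside; z up to the cap. Stands upright on the bench at the start.
- buffer_bottle: Glass reagent bottle with a BLUE screw cap, wanted. 66 mm diameter, 138 mm high, about 0.25 kg; cap 40 mm diameter between heights 114 and 138 mm. Origin: centre of the underside; z up to the cap. Stands upright on the bench at the start.
- saline_bottle: Glass reagent bottle with a GREEN screw cap: a look-alike of the blue-capped one, not wanted, stays where it stands. 66 mm diameter, 138 mm high. Origin: centre of the underside; z up.
- red_vial: Slim vial with a RED screw cap, wanted. 16 mm diameter, 59 mm high, about 15 g; the cap is the top 12 mm, 16 mm wide too. Origin: centre of the underside; z up to the cap. Stands upright on the bench at the start.
- white_vial: Slim vial with a WHITE screw cap: a look-alike of the red-capped one, not wanted, stays where it stands. 16 mm diameter, 59 mm high. Origin: centre of the underside; z up.
- slides: Closed dark blue microscope-slide box lying flat with a pale label on top, wanted. 33 mm (its x) by 86 mm (its y) by 31 mm high, about 0.1 kg. Origin: centre of the underside; z up.
- small_cup: SMALLER of two round cups, white, fixed in the blue caddy. Origin: centre of its underside, 4 mm above the bench; z up; x, y along the sides of its 90 x 106 mm base plate. Round about the origin: floor at 4 mm, inside diameter 65 mm, widening over the top 12 mm to 74 mm at the mouth, 44 mm up. For the orange-capped bottle; a 66 mm bottle does not fit. Four inserts sit 2 by 2, in any arrangement, 94 mm (x) by 110 mm (y) apart.
- large_cup: LARGER of two round cups, grey, fixed in the blue caddy. Origin: centre of its underside, 4 mm above the bench; z up; x, y along the sides of its 90 x 106 mm base plate. Round about the origin: floor at 4 mm, inside diameter 77 mm, widening over the top 12 mm to 85 mm at the mouth, 44 mm up. For the blue-capped bottle. The caddy is a fixed low tray, 198 (x) by 230 mm, rim 18 mm high.
- vial_socket: White insert with one narrow upright socket, fixed in the blue caddy. Origin: centre of its underside, 4 mm above the bench; z up; x, y along the sides of its 90 x 106 mm base plate. The socket is round about the origin: floor at 4 mm, inside diameter 26 mm, widening over the top 10 mm to 34 mm at the mouth, 32 mm up. For the red-capped vial.
- slide_pocket: White insert with a shallow rectangular pocket, fixed in the blue caddy. Origin: centre of its underside, 4 mm above the bench; z up; x, y along the sides of its 90 x 106 mm base plate. Pocket centred on the origin, inside 49 mm (x) by 100 mm (y), floor at 8 mm, walls 3 mm thick, up to 20 mm. For the slide box, flat, its long side along y, either way round.

How it is judged:
At the end, for the whole second after the job is handed in: Each wanted thing rests released on the floor of its own insert (height -4/+5 mm), upright or flat within 0.12 rad, within 10 mm of the insert's centre (slide box 13 mm), under 20 mm/s; green-capped bottle and white-capped vial upright, within 30 mm of their start (horizontal distance between stain_bottle and small_cup below 0.01 m and z of stain_bottle in the frame of small_cup between 0 and 0.009 m and angle between each of stain_bottle, buffer_bottle, red_vial, slides, saline_bottle, white_vial's own z axis and vertical below 0.12 rad and linear speed of each of stain_bottle, buffer_bottle, red_vial, slides, saline_bottle, white_vial below 0.02 m/s and horizontal distance between buffer_bottle and large_cup below 0.01 m and z of buffer_bottle in the frame of large_cup between 0 and 0.009 m and horizontal distance between red_vial and vial_socket below 0.01 m and z of red_vial in the frame of vial_socket between 0 and 0.009 m and horizontal distance between slides and slide_pocket below 0.013 m and z of slides in the frame of slide_pocket between 0.004 and 0.013 m and distance of each of saline_bottle, white_vial from where it was at the start of the episode below 0.03 m); the robot touches nothing.
It fails at once if the green-capped bottle, which is not part of the kit, is moved more than 30 mm or knocked over (distance of saline_bottle from where it was at the start of the episode above 0.03 m or angle between saline_bottle's own z axis and vertical above 0.5 rad).
It fails at once if the white-capped vial, which is not part of the kit, is moved more than 30 mm or knocked over (distance of white_vial from where it was at the start of the episode above 0.03 m or angle between white_vial's own z axis and vertical above 0.5 rad).
It fails at once if a wanted bottle or the red-capped vial is tipped over (more than about 55 degrees) (angle between any of stain_bottle, buffer_bottle, red_vial's own z axis and vertical above 0.95 rad).
It fails at once if a wanted thing is dropped: let go, it falls faster than 0.8 m/s within 60 mm of the bench ((linear speed of stain_bottle above 0.8 m/s and height (world z) of stain_bottle below 0.06 m and contact force between the fingers and stain_bottle below 0.05 N) or (linear speed of buffer_bottle above 0.8 m/s and height (world z) of buffer_bottle below 0.06 m and contact force between the fingers and buffer_bottle below 0.05 N) or (linear speed of red_vial above 0.8 m/s and height (world z) of red_vial below 0.06 m and contact force between the fingers and red_vial below 0.05 N) or (linear speed of slides above 0.8 m/s and height (world z) of slides below 0.06 m and contact force between the fingers and slides below 0.05 N)).
It also fails if it takes over 112 s, if anything falls off the work surface, if the arm or the gripper's body presses on something with over 40 N, if the wrist force passes 120 N, or if a joint passes its speed limit or range.

## Working session

There is one attempt and no reset: what is moved stays moved. The work goes in short steps, Python scripts to look and compute and a tool call to move; the robot and the scene stay as the last step left them, time stands still between calls to the robot, and variables do not carry over. Pictures are saved under pics/ and viewed, at most 14 in all, crops included, and the job is handed in when it is done.

Besides the shell and the picture viewer there is one more tool, called after "Emit:" as name(argument=value, ...), one argument or row to a line, values as JSON. drive_tool: Moves the arm, as the interface text tells. Its arguments: {"type":"object","properties":{"series":{"type":"array"},"newtons":{"type":"number"}},"required":["series"]}

```bash
mkdir -p pics; ls
cat > h.py <<'E'
import numpy as np, cv2
from scipy.spatial.transform import Rotation as R
from rig import ctrl
def rot(o):
    o=np.array(o,float)
    return o if o.shape==(3,3) else (R.from_rotvec(o).as_matrix() if o.size==3 else R.from_quat(o).as_matrix())
def cloud(name):
    s=ctrl.get_state(); d=ctrl.get_image(name)
    z=d["z_map"]; v,u=np.mgrid[0:480,0:640]
    p=np.stack([(u-d["cx"])/d["fx"]*z,-(v-d["cy"])/d["fy"]*z,-z],-1)
    if name=="wrist":
        T=np.array(d["T_tool_cam"]); p=p@T[:3,:3].T+T[:3,3]
        p=p@rot(s["tool_rot"]).T+np.array(s["eef_pos"])
    else: p=p@rot(d["orientation"]).T+np.array(d["position"])
    p[z==0]=np.nan
    return d,p
def save(d,n): cv2.imwrite("pics/"+n,d["img"][:,:,::-1])
E
python3 - <<'E'
from h import *
for n in("top","side"):
    d,p=cloud(n); save(d,n+".png"); np.savez(n+".npz",img=d["img"],p=p)
    print(n,[k for k in d],d["position"],d["orientation"],d["fx"])
print(ctrl.get_state())
E
```

```text
pics
top ['img', 'z_map', 'fx', 'fy', 'cx', 'cy', 'position', 'orientation'] [0.29327855 0.00552234 1.27826827] [ 0.12363609 -0.13071885 -1.54687492] 516.4003590131298
side ['img', 'z_map', 'fx', 'fy', 'cx', 'cy', 'position', 'orientation'] [ 0.05506924 -1.03340893  0.59016724] [ 1.08498877 -0.23432842 -0.33957769] 489.06526345150485
{'time_s': 0.1, 'q': array([ 1.05988629e+00,  2.21138650e-01,  1.52753328e+00, -2.83825180e-05,
        1.39467002e+00, -1.26095994e-01]), 'joint_velocities': array([ 0.00033126, -0.00103431, -0.00301219,  0.00088601, -0.00011784,
       -0.00092528]), 'joint_efforts': array([ 8.60700638e-04, -4.95942664e+01, -3.88520515e+01,  7.01771351e-02,
        5.15097601e-02, -3.17387844e-06]), 'eef_pos': array([0.23432988, 0.57875743, 0.20023265]), 'tool_rot': array([-6.00634203e-01, -3.08310902e+00,  2.62289208e-03]), 'force': array([ 1.91869404e-04, -7.52402441e-01,  7.59512893e-02]), 'ft_torque': array([-0.06924023, -0.03558127,  0.0039834 ]), 'grasp_force': 0.0, 'grip_width': 1.002656904642057}
```

View pics/top.png

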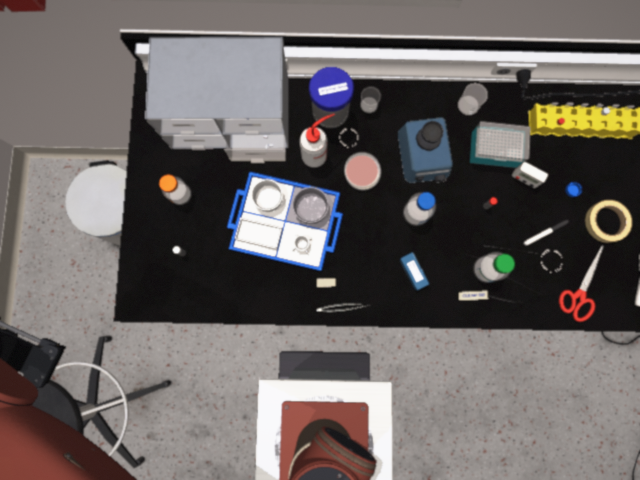

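The top view shows everything: orange bottle (175,190), white vial (178,250), caddy with small cup (267,197), large cup (312,207), slide pocket (258,234) and socket (303,243), blue bottle (420,208), red vial (490,203), slide box (414,271), green bottle (495,266).

Run:
```python
from h import *
f=np.load("top.npz"); img=f["img"]; p=f["p"]
hsv=cv2.cvtColor(img,cv2.COLOR_RGB2HSV)
def fit(nm,box,lo,hi,zr):
    u0,u1,v0,v1=box
    P=p[v0:v1,u0:u1].reshape(-1,3); H=hsv[v0:v1,u0:u1].reshape(-1,3)
    with np.errstate(invalid='ignore'):
        m=np.all((H>=lo)&(H<=hi),1)&(P[:,2]>zr[0])&(P[:,2]<zr[1])
    Q=P[m]
    if len(Q)<4: print(nm,len(Q));return
    r=cv2.minAreaRect((Q[:,:2]*1000).astype(np.float32))
    print(nm,len(Q),"mean",Q.mean(0).round(4),"zmax",Q[:,2].max().round(3),"rect",np.round(r[0],1),np.round(r[1],1),round(r[2],1))
A=(0,0,0);B=(180,255,255)
fit("orange",(150,205,165,215),(5,120,80),(20,255,255),(.100,.125))
fit("blue",(395,445,185,235),(95,120,80),(125,255,255),(.127,.15))
fit("green",(465,525,245,290),(45,100,50),(85,255,255),(.127,.15))
fit("redv",(478,505,190,215),A,B,(.05,.07))
fit("white",(165,195,240,260),A,B,(.05,.07))
fit("slides",(395,435,245,295),A,B,(.022,.04))
fit("caddyblue",(222,346,168,275),(105,150,80),(125,255,255),(.01,.03))
fit("smallcup",(245,290,175,218),A,B,(.043,.055))
fit("largecup",(288,336,183,228),A,B,(.043,.055))
fit("socket",(285,325,228,260),A,B,(.03,.042))
fit("pocket",(232,283,215,255),A,B,(.020,.03))
for n,(u,v) in dict(table=(380,250),jar=(361,165),spray=(313,145),bluebox=(425,160),holder=(527,175),lid=(574,189),tape=(610,200),eraser=(326,283),drawer=(255,155),cabinet=(215,80),whiteb=(531,170)).items(): print(n,p[v,u].round(3))
```

```text
orange 237 mean [0.597  0.3735 0.1118] zmax 0.118 rect [597.1 374.4] [37.4 38.4] 31.4
blue 230 mean [ 0.5615 -0.2203  0.1379] zmax 0.144 rect [ 561.8 -221. ] [37.5 38.1] 89.3
green 291 mean [ 0.423  -0.3924  0.1378] zmax 0.145 rect [ 424.1 -393.6] [41.3 41. ] 87.0
redv 43 mean [ 0.5834 -0.3984  0.0579] zmax 0.063 rect [ 583.6 -398.6] [15.2 14.3] 46.1
white 42 mean [0.4484 0.3594 0.058 ] zmax 0.064 rect [448.2 359.4] [14.8 15.9] 6.0
slides 499 mean [ 0.4118 -0.2116  0.0304] zmax 0.038 rect [ 412.2 -212.1] [85.1 33.7] 27.7
caddyblue 1085 mean [0.5316 0.1109 0.0174] zmax 0.025 rect [533.5 108.3] [270.3 201.9] 77.8
smallcup 152 mean [0.5949 0.1536 0.0471] zmax 0.053 rect [591.5 151.2] [76.7 75.9] 2.0
largecup 186 mean [0.5726 0.0452 0.0471] zmax 0.054 rect [567.9  44.7] [87.3 87.6] 45.6
socket 86 mean [0.4767 0.0645 0.0353] zmax 0.041 rect [475.4  64. ] [37.  36.1] 49.0
pocket 185 mean [0.4961 0.1811 0.0234] zmax 0.029 rect [487.7 179.1] [116.7  84.7] 75.0
table [ 0.466 -0.132  0.001]
jar [ 0.676 -0.081  0.03 ]
spray [0.69  0.038 0.133]
bluebox [ 0.676 -0.231  0.081]
holder [ 0.653 -0.488  0.05 ]
lid [ 0.632 -0.625  0.004]
tape [ 0.607 -0.719 -0.003]
eraser [0.381 0.001 0.   ]
drawer [0.688 0.182 0.054]
cabinet [0.812 0.257 0.201]
whiteb [ 0.663 -0.495  0.058]
```

View pics/side.png

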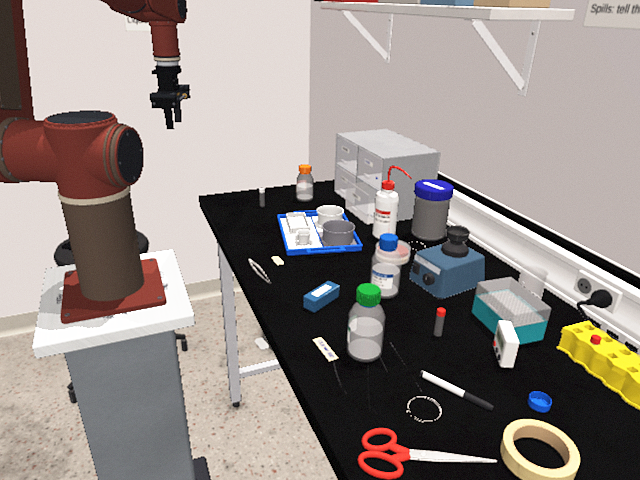

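```bash
cat > plan.py <<'E'
# usage: plan.py jaw  x,y,z,yaw,n [x,y,z,yaw,n ...]  (mm, deg of tool y axis)
import sys; from h import *
s=ctrl.get_state(); M=rot(s["tool_rot"]); pos=np.array(s["eef_pos"]); jaw=float(sys.argv[1])
yaw=np.degrees(np.arctan2(M[1,1],M[0,1]))
print("t",s["time_s"],"pos",(pos*1000).round(1),"yaw",yaw.round(1),"tilt",np.degrees(np.arccos(-M[2,2])).round(2),"w",round(s["grip_width"],3))
c=pos*1000; rows=[]
for a in sys.argv[2:]:
    x,y,z,yw,n=map(float,a.split(",")); n=int(n); start=c.copy()
    dy=(yw-yaw+180)%360-180; 
    if "L" in sys.argv[0]: pass
    y0=yaw
    for i in range(1,n+1):
        goal=start+(np.array([x,y,z])-start)*i/n; d=goal-c; t=np.radians(yaw)
        tx=np.array([-np.sin(t),np.cos(t),0]); ty=np.array([np.cos(t),np.sin(t),0]); tz=np.array([0,0,-1])
        sh=np.round([d@tx/40,d@ty/40,d@tz/40],2); rz=round(-(y0+dy*i/n-yaw)/6,2)
        c=c+40*(sh[0]*tx+sh[1]*ty+sh[2]*tz); yaw-=rz*6
        rows.append([0,0,rz,*[float(v) for v in sh],jaw])
for i in range(0,len(rows),5): print(str([rows[i:i+5]]).replace(" ","").replace(".0,",","))
E
python3 plan.py 0 420,200,220,5,12 412,-212,160,-62,13
python3 - <<'E'
from h import *
f=np.load("top.npz");p=f["p"]
for n,(u0,u1,v0,v1) in dict(teal=(470,530,120,165),stir=(398,452,118,185),cabfront=(155,290,120,165)).items():
    P=p[v0:v1,u0:u1].reshape(-1,3);P=P[P[:,2]>.02];print(n,P.min(0).round(3),P.max(0).round(3))
E
```

```text
t 0.1 pos [234.3 578.8 200.2] yaw 68.0 tilt 0.1 w 1.003
[[[0,0,np.float64(0.87),-0.65,-0.59,-0.04,0.0],[0,0,np.float64(0.88),-0.71,-0.52,-0.04,0.0],[0,0,np.float64(0.87),-0.75,-0.46,-0.04,0.0],[0,0,np.float64(0.88),-0.79,-0.38,-0.04,0.0],[0,0,np.float64(0.87),-0.82,-0.32,-0.05,0.0]]]
[[[0,0,np.float64(0.88),-0.85,-0.23,-0.04,0.0],[0,0,np.float64(0.87),-0.86,-0.16,-0.04,0.0],[0,0,np.float64(0.87),-0.88,-0.08,-0.04,0.0],[0,0,np.float64(0.88),-0.88,0,-0.04,0.0],[0,0,np.float64(0.87),-0.87,0.08,-0.04,0.0]]]
[[[0,0,np.float64(0.88),-0.86,0.17,-0.04,0.0],[0,0,np.float64(0.87),-0.85,0.24,-0.04,0.0],[0,0,np.float64(0.86),-0.79,-0.08,0.12,0.0],[0,0,np.float64(0.86),-0.79,-0.02,0.11,0.0],[0,0,np.float64(0.86),-0.79,0.06,0.12,0.0]]]
[[[0,0,np.float64(0.86),-0.78,0.13,0.11,0.0],[0,0,np.float64(0.86),-0.77,0.2,0.12,0.0],[0,0,np.float64(0.85),-0.75,0.26,0.11,0.0],[0,0,np.float64(0.86),-0.72,0.33,0.12,0.0],[0,0,np.float64(0.86),-0.68,0.4,0.11,0.0]]]
[[[0,0,np.float64(0.86),-0.65,0.46,0.12,0.0],[0,0,np.float64(0.86),-0.61,0.51,0.11,0.0],[0,0,np.float64(0.86),-0.55,0.56,0.12,0.0],[0,0,np.float64(0.86),-0.51,0.61,0.11,0.0],[0,0,np.float64(0.86),-0.44,0.66,0.12,0.0]]]
teal [ 0.677 -0.489  0.02 ] [ 0.779 -0.359  0.083]
stir [ 0.633 -0.302  0.02 ] [ 0.786 -0.176  0.138]
cabfront [0.678 0.107 0.02 ] [0.793 0.407 0.195]
```

Emit:
drive_tool(
  series=[
    [[0, 0, 0.87, -0.65, -0.59, -0.04, 0], [0, 0, 0.88, -0.71, -0.52, -0.04, 0], [0, 0, 0.87, -0.75, -0.46, -0.04, 0], [0, 0, 0.88, -0.79, -0.38, -0.04, 0], [0, 0, 0.87, -0.82, -0.32, -0.05, 0]],
  ],
  newtons=20,
)

```text
time_s: 0.52
eef_pos: [0.3119, 0.4197, 0.209]
tool_rot: [-1.29, -2.864, 0.002]
force: [0.6, -0.0, 0.1]
grip_width: 0.996
grasp_force: 0.0
```

Emit:
drive_tool(
  series=[
    [[0, 0, 0.88, -0.85, -0.23, -0.04, 0], [0, 0, 0.87, -0.86, -0.16, -0.04, 0], [0, 0, 0.87, -0.88, -0.08, -0.04, 0], [0, 0, 0.88, -0.88, 0, -0.04, 0], [0, 0, 0.87, -0.87, 0.08, -0.04, 0]],
  ],
)

```text
time_s: 0.93
eef_pos: [0.3893, 0.2619, 0.2174]
tool_rot: [-1.907, -2.497, 0.0]
force: [0.6, 0.5, -0.9]
grip_width: 1.004
grasp_force: 0.0
```

Emit:
drive_tool(
  series=[
    [[0, 0, 0.88, -0.86, 0.17, -0.04, 0], [0, 0, 0.87, -0.85, 0.24, -0.04, 0], [0, 0, 0.86, -0.79, -0.08, 0.12, 0], [0, 0, 0.86, -0.79, -0.02, 0.11, 0], [0, 0, 0.86, -0.79, 0.06, 0.12, 0]],
  ],
)

```text
time_s: 1.35
eef_pos: [0.4183, 0.1039, 0.2064]
tool_rot: [-2.419, -2.004, 0.001]
force: [0.5, -0.4, -0.8]
grip_width: 1.001
grasp_force: 0.0
```

Emit:
drive_tool(
  series=[
    [[0, 0, 0.86, -0.78, 0.13, 0.11, 0], [0, 0, 0.86, -0.77, 0.2, 0.12, 0], [0, 0, 0.85, -0.75, 0.26, 0.11, 0], [0, 0, 0.86, -0.72, 0.33, 0.12, 0], [0, 0, 0.86, -0.68, 0.4, 0.11, 0]],
  ],
)

```text
time_s: 1.77
eef_pos: [0.4148, -0.0543, 0.1835]
tool_rot: [-2.805, -1.415, 0.0]
force: [1.1, 0.5, 0.7]
grip_width: 0.997
grasp_force: 0.0
```

Emit:
drive_tool(
  series=[
    [[0, 0, 0.86, -0.65, 0.46, 0.12, 0], [0, 0, 0.86, -0.61, 0.51, 0.11, 0], [0, 0, 0.86, -0.55, 0.56, 0.12, 0], [0, 0, 0.86, -0.51, 0.61, 0.11, 0], [0, 0, 0.86, -0.44, 0.66, 0.12, 0]],
  ],
)

```text
time_s: 2.18
eef_pos: [0.4118, -0.2129, 0.1604]
tool_rot: [-3.05, -0.753, 0.0]
force: [-0.6, 1.0, 0.7]
grip_width: 0.999
grasp_force: 0.0
```

```bash
sed -i 's/rz=round(\(.*\),2)$/rz=float(round(\1,2))/; s/rz=round(-(y0+dy\*i\/n-yaw)\/6,2)/rz=float(round(-(y0+dy*i\/n-yaw)\/6,2))/' plan.py
python3 - <<'E'
from h import *
d,p=cloud("wrist"); save(d,"w1.png")
P=p.reshape(-1,3); m=(abs(P[:,0]-.412)<.08)&(abs(P[:,1]+.212)<.08)&(P[:,2]>.024)&(P[:,2]<.036)
Q=P[m]; print(len(Q),Q.mean(0),cv2.minAreaRect((Q[:,:2]*1000).astype(np.float32)))
E
python3 plan.py 0 412,-212,110,-62.3,3
```

```text
3383 [ 0.4164116  -0.21141683  0.03029602] ((414.8321533203125, -212.2669677734375), (84.95112609863281, 33.00474548339844), 27.72780990600586)
t 2.2333 pos [ 411.4 -217.7  159.7] yaw -62.7 tilt 0.2 w 1.001
[[[0,0,-0.02,0.03,-0.04,0.41,0.0],[0,0,-0.03,0.02,-0.04,0.42,0.0],[0,0,-0.02,0.03,-0.04,0.41,0.0]]]
```

```bash
python3 plan.py 0 413.5,-212.2,100,-62.3,3 413.5,-212.2,27,-62.3,4
```

```text
t 2.2333 pos [ 411.4 -217.7  159.7] yaw -62.7 tilt 0.2 w 1.001
[[[0,0,-0.02,0.04,-0.03,0.5,0.0],[0,0,-0.03,0.03,-0.04,0.5,0.0],[0,0,-0.02,0.04,-0.03,0.49,0.0],[0,0,0,-0,0,0.46,0.0],[0,0,0,-0,0,0.45,0.0]]]
[[[0,0,0,-0,0,0.46,0.0],[0,0,0,-0,0,0.46,0.0]]]
```

Emit:
drive_tool(
  series=[
    [[0, 0, -0.02, 0.04, -0.03, 0.5, 0], [0, 0, -0.03, 0.03, -0.04, 0.5, 0], [0, 0, -0.02, 0.04, -0.03, 0.49, 0], [0, 0, 0, 0, 0, 0.46, 0], [0, 0, 0, 0, 0, 0.45, 0]],
  ],
)

```text
time_s: 2.65
eef_pos: [0.414, -0.2053, 0.0636]
tool_rot: [-3.045, -0.772, 0.001]
force: [0.4, 0.6, -0.2]
grip_width: 1.002
grasp_force: 0.0
```

Emit:
drive_tool(
  series=[
    [[0, 0, 0, 0, 0, 0.46, 0], [0, 0, 0, 0, 0, 0.46, 0], [0, 0, 0, 0, 0, 0, 0], [0, 0, 0, 0, 0, 0, 0]],
  ],
)

```text
time_s: 2.98
eef_pos: [0.4133, -0.2049, 0.0271]
tool_rot: [-3.043, -0.771, 0.003]
force: [-0.1, 0.0, 0.1]
grip_width: 1.0
grasp_force: 0.0
```

Emit:
drive_tool(
  series=[
    [[0, 0, 0, -0.08, 0.16, 0, 0], [0, 0, 0, 0, 0, 0, 0.7], [0, 0, 0, 0, 0, 0, 0.8], [0, 0, 0, 0, 0, 0, 0.8], [0, 0, 0, 0, 0, 0, 0.8]],
  ],
  newtons=25,
)

```text
time_s: 3.4
eef_pos: [0.4151, -0.2134, 0.0287]
tool_rot: [3.045, 0.771, 0.001]
force: [0.2, -0.2, -0.7]
grip_width: 0.78
grasp_force: 0.0
```

Emit:
drive_tool(
  series=[
    [[0, 0, 0, 0, 0, 0, 0.8], [0, 0, 0, 0, 0, 0, 0.8], [0, 0, 0, 0, 0, 0, 0.8]],
  ],
)

```text
time_s: 3.65
eef_pos: [0.4147, -0.213, 0.0281]
tool_rot: [3.045, 0.771, 0.0]
force: [-0.4, 0.4, -0.1]
grip_width: 0.555
grasp_force: 0.0
```

```bash
python3 plan.py 0.8 413.5,-212.2,100,-62.3,4 430,-150,120,-55,3 495,150,120,-13,12 499.7,171.5,110,-12.5,3
```

```text
t 3.65 pos [ 414.7 -213.    28.1] yaw -61.6 tilt 0.0 w 0.555
[[[0,0,0.03,-0,-0.01,-0.45,0.8],[0,0,0.03,-0.01,-0.01,-0.45,0.8],[0,0,0.03,-0,-0,-0.45,0.8],[0,0,0.03,-0.01,-0.01,-0.45,0.8],[0,0,-0.41,0.36,-0.4,-0.17,0.8]]]
[[[0,0,-0.4,0.38,-0.37,-0.16,0.8],[0,0,-0.41,0.4,-0.37,-0.17,0.8],[0,0,-0.58,0.47,-0.43,0,0.8],[0,0,-0.59,0.49,-0.41,0,0.8],[0,0,-0.58,0.52,-0.37,0,0.8]]]
[[[0,0,-0.58,0.54,-0.34,0,0.8],[0,0,-0.59,0.57,-0.31,0,0.8],[0,0,-0.58,0.57,-0.27,0,0.8],[0,0,-0.58,0.6,-0.24,0,0.8],[0,0,-0.58,0.6,-0.2,0,0.8]]]
[[[0,0,-0.59,0.62,-0.16,0,0.8],[0,0,-0.58,0.63,-0.13,0,0.8],[0,0,-0.58,0.63,-0.08,0,0.8],[0,0,-0.59,0.64,-0.05,0,0.8],[0,0,-0.03,0.18,-0,0.08,0.8]]]
[[[0,0,-0.02,0.19,-0,0.09,0.8],[0,0,-0.03,0.18,-0,0.08,0.8]]]
```

Emit:
drive_tool(
  series=[
    [[0, 0, 0, 0, 0, 0, 0.8], [0, 0, 0, 0, 0, 0, 0.8], [0, 0, 0, 0, 0, 0, 0.8], [0, 0, 0, 0, 0, 0, 0.8], [0, 0, 0, 0, 0, 0, 0.8]],
  ],
)

```text
time_s: 4.07
eef_pos: [0.4147, -0.213, 0.028]
tool_rot: [-3.045, -0.771, 0.0]
force: [0.7, 0.1, 0.2]
grip_width: 0.225
grasp_force: 0.0
```

Emit:
drive_tool(
  series=[
    [[0, 0, 0.03, 0, -0.01, -0.45, 0.8], [0, 0, 0.03, 0, 0, -0.45, 0.8], [0, 0, 0.03, 0, 0, -0.45, 0.8], [0, 0, 0.03, 0, 0, -0.45, 0.8], [0, 0, -0.41, 0.36, -0.4, -0.17, 0.8]],
  ],
)

```text
time_s: 4.48
eef_pos: [0.4211, -0.1949, 0.1099]
tool_rot: [3.03, 0.812, 0.004]
force: [0.9, -0.4, 0.2]
grip_width: 0.198
grasp_force: 0.0
```

Run:
```python
from h import *
d,p=cloud("wrist"); save(d,"w2.png")
P=p.reshape(-1,3); m=(abs(P[:,0]-.412)<.1)&(abs(P[:,1]+.212)<.1)&(P[:,2]>.024)&(P[:,2]<.036)
Q=P[m]; print(len(Q),Q.mean(0),cv2.minAreaRect((Q[:,:2]*1000).astype(np.float32)))
s=ctrl.get_state();print(s["eef_pos"],s["q"],s["grip_width"])
d,p=cloud("side"); save(d,"s2.png")
```

```text
4025 [ 0.41922051 -0.20845221  0.03025169] ((414.62493896484375, -212.27389526367188), (85.87308502197266, 32.98213195800781), 27.67194366455078)
[ 0.42195452 -0.19049112  0.10994532] [-0.59625338 -0.08976735  2.03102798  0.00214324  1.19637586  0.4449224 ] 0.20046968678936192
```

View pics/w2.png

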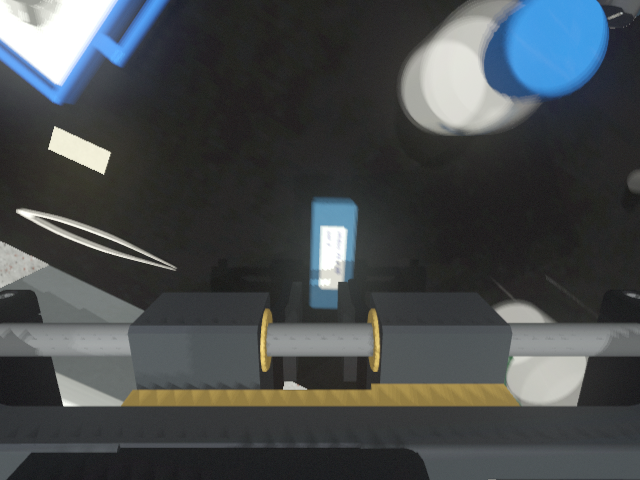

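View pics/s2.png

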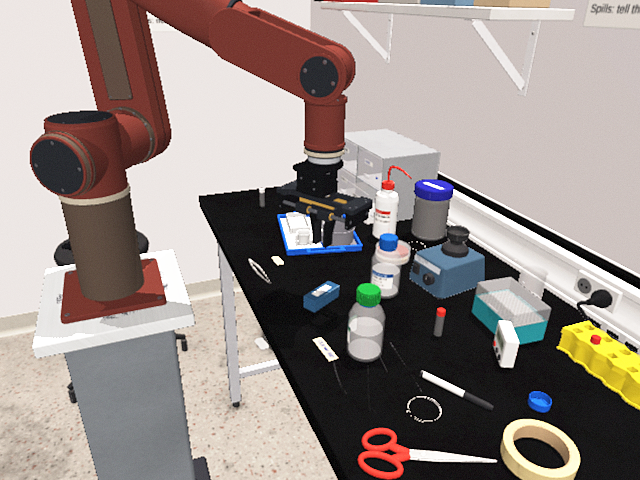

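The box did not move, and the jaws went to their 0.2 target without touching it. The wrist view shows the box at (333,253), with the fingers at (292,330) and (350,330). I'll check where the fingertips really are.

Run:
```python
from h import *
d,p=cloud("wrist"); s=ctrl.get_state()
T=(p-np.array(s["eef_pos"]))@rot(s["tool_rot"])
print(np.round(d["T_tool_cam"],3))
for u,v in [(294,285),(294,300),(294,330),(294,360),(345,285),(345,300),(350,330),(350,360),(335,350),(333,250),(333,300),(318,330),(292,385)]: print(u,v,T[v,u].round(3),p[v,u].round(3))
m=(T[...,2]<.06)&(T[...,2]>-.02)&(abs(T[...,0])<.03)&(abs(T[...,1])<.07)
v,u=np.nonzero(m); Q=T[m]; print(len(Q),Q.min(0).round(3),Q.max(0).round(3), Q[Q[:,2].argsort()[-5:]].round(3))
print(s["grip_width"],s["eef_pos"])
```

```text
[[-0.001  0.96   0.281  0.077]
 [ 1.     0.001 -0.001  0.   ]
 [-0.001  0.281 -0.96  -0.183]
 [ 0.     0.     0.     1.   ]]
294 285 [ 0.011 -0.012 -0.027] [ 0.424 -0.176  0.135]
294 300 [ 0.01  -0.011 -0.043] [ 0.424 -0.177  0.15 ]
294 330 [ 0.033 -0.006 -0.107] [ 0.446 -0.17   0.215]
294 360 [ 0.    -0.009 -0.072] [ 0.416 -0.184  0.179]
345 285 [ 0.01   0.012 -0.027] [ 0.436 -0.197  0.134]
345 300 [ 0.01   0.011 -0.042] [ 0.435 -0.196  0.15 ]
350 330 [ 0.033  0.008 -0.107] [ 0.453 -0.181  0.215]
350 360 [ 0.     0.011 -0.072] [ 0.426 -0.201  0.179]
335 350 [ 0.03   0.004 -0.111] [ 0.448 -0.18   0.218]
333 250 [-0.005  0.011  0.078] [ 0.421 -0.204  0.029]
333 300 [-0.046  0.011  0.076] [ 0.386 -0.225  0.031]
318 330 [ 0.033 -0.    -0.107] [ 0.448 -0.175  0.214]
292 385 [-0.853 -0.106  1.008] [-0.368 -0.53  -0.901]Traceback (most recent call last):
  File "<stdin>", line 7, in <module>
    return umr_minimum(a, axis, None, out, keepdims, initial, where)
ValueError: zero-size array to reduction operation minimum which has no identity
```

Run:
```python
from h import *
d,p=cloud("wrist"); s=ctrl.get_state()
T=(p-np.array(s["eef_pos"]))@rot(s["tool_rot"])
for u in (240,294,345,400):
  print(u,[(v,*T[v,u].round(3).tolist()) for v in range(256,292,4)])
c=d["img"][230:400,200:440]; c=cv2.resize(np.clip(c.astype(float)*2,0,255).astype(np.uint8),None,fx=3,fy=3)
cv2.imwrite("pics/c2.png",c[:,:,::-1])
```

```text
240 [(256, -0.02, -0.067, 0.107), (260, -0.023, -0.067, 0.107), (264, -0.027, -0.068, 0.107), (268, -0.031, -0.068, 0.107), (272, -0.034, -0.068, 0.106), (276, -0.038, -0.068, 0.106), (280, -0.043, -0.069, 0.108), (284, -0.046, -0.069, 0.106), (288, -0.05, -0.069, 0.107)]
294 [(256, -0.02, -0.021, 0.107), (260, -0.023, -0.021, 0.106), (264, -0.027, -0.021, 0.107), (268, -0.031, -0.021, 0.107), (272, -0.035, -0.021, 0.107), (276, -0.038, -0.022, 0.107), (280, -0.042, -0.022, 0.107), (284, 0.01, -0.012, -0.024), (288, 0.01, -0.011, -0.029)]
345 [(256, -0.01, 0.02, 0.077), (260, -0.013, 0.02, 0.076), (264, -0.017, 0.02, 0.077), (268, -0.02, 0.02, 0.077), (272, -0.023, 0.02, 0.076), (276, -0.026, 0.02, 0.075), (280, -0.029, 0.02, 0.076), (284, 0.01, 0.013, -0.025), (288, 0.01, 0.012, -0.03)]
400 [(256, -0.02, 0.07, 0.107), (260, -0.023, 0.069, 0.106), (264, -0.027, 0.07, 0.106), (268, -0.031, 0.07, 0.107), (272, -0.035, 0.07, 0.107), (276, -0.039, 0.071, 0.107), (280, -0.042, 0.071, 0.106), (284, -0.046, 0.071, 0.108), (288, -0.05, 0.071, 0.107)]
```

View pics/c2.png

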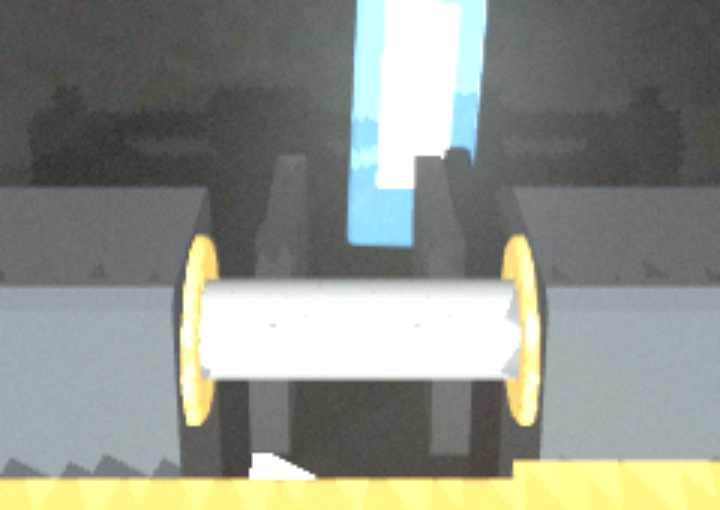

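The finger front faces (x = +10 mm) end about 22 mm behind the TCP. The stated figure is 14 mm ahead of it. That fits the jaws passing over the box, so I'll use tip height = TCP z + 22 mm and go down watching the force.

```bash
python3 plan.py 0.3 414.5,-212.2,80,-62.3,5 414.5,-212.2,-9,-62.3,5
```

```text
t 4.6833 pos [ 419.8 -191.7  106.8] yaw -59.8 tilt 0.02 w 0.199
[[[0,0,0.08,-0.07,0.08,0.13,0.3],[0,0,0.09,-0.08,0.07,0.14,0.3],[0,0,0.08,-0.07,0.08,0.13,0.3],[0,0,0.08,-0.07,0.08,0.14,0.3],[0,0,0.08,-0.07,0.07,0.13,0.3]]]
[[[0,0,0,-0,0,0.44,0.3],[0,0,0,-0,0,0.45,0.3],[0,0,0,-0,0,0.44,0.3],[0,0,0,-0,0,0.45,0.3],[0,0,0,-0,0,0.44,0.3]]]
```

Emit:
drive_tool(
  series=[
    [[0, 0, 0.08, -0.07, 0.08, 0.13, 0.3], [0, 0, 0.09, -0.08, 0.07, 0.14, 0.3], [0, 0, 0.08, -0.07, 0.08, 0.13, 0.3], [0, 0, 0.08, -0.07, 0.08, 0.14, 0.3], [0, 0, 0.08, -0.07, 0.07, 0.13, 0.3]],
  ],
)

```text
time_s: 5.1
eef_pos: [0.4139, -0.2126, 0.0787]
tool_rot: [-3.05, -0.749, 0.002]
force: [-0.6, -0.5, -0.3]
grip_width: 0.492
grasp_force: 0.0
```

Emit:
drive_tool(
  series=[
    [[0, 0, 0, 0, 0, 0.4, 0.3], [0, 0, 0, 0, 0, 0.4, 0.3], [0, 0, 0, 0, 0, 0.2, 0.3], [0, 0, 0, 0, 0, 0.2, 0.3], [0, 0, 0, 0, 0, 0.1, 0.3]],
  ],
)

```text
time_s: 5.52
eef_pos: [0.414, -0.2119, 0.0268]
tool_rot: [-3.049, -0.751, 0.002]
force: [-0.3, 0.9, -1.6]
grip_width: 0.689
grasp_force: 0.0
```

```bash
python3 - <<'E'
from h import *
d,p=cloud("wrist"); s=ctrl.get_state()
T=(p-np.array(s["eef_pos"]))@rot(s["tool_rot"])
m=(abs(T[...,0]-.010)<.003)&(abs(T[...,1])<.06)&(T[...,2]<.02)&(T[...,2]>-.06)
v,u=np.nonzero(m); print(m.sum(),T[m].min(0).round(4),T[m].max(0).round(4))
print(s["eef_pos"],s["force"],s["grip_width"])
E
python3 plan.py .3 414.5,-212.2,-9,-62.3,4
```

```text
2696 [ 0.007  -0.0417 -0.06  ] [ 0.013   0.0428 -0.0014]
[ 0.41382916 -0.21169885  0.0266279 ] [-0.79329589  0.39247156  0.18933341] 0.6932763349781791
t 5.5667 pos [ 413.8 -211.7   26.6] yaw -62.3 tilt 0.12 w 0.693
[[[0,0,-0,0,0,0.22,0.3],[0,0,-0,0,0.01,0.23,0.3],[0,0,-0,0.01,0,0.22,0.3],[0,0,-0,-0,0.01,0.22,0.3]]]
```

Emit:
drive_tool(
  series=[
    [[0, 0, 0, 0, 0, 0.22, 0.3], [0, 0, 0, 0, 0.01, 0.23, 0.3], [0, 0, 0, 0.01, 0, 0.22, 0.3], [0, 0, 0, 0, 0.01, 0.22, 0.3], [0, 0, 0, 0, 0, 0, 0.8]],
  ],
  newtons=20,
)

```text
time_s: 5.98
eef_pos: [0.414, -0.2116, -0.0097]
tool_rot: [-3.048, -0.751, 0.003]
force: [-0.9, 0.7, -1.2]
grip_width: 0.675
grasp_force: 0.0
```

Emit:
drive_tool(
  series=[
    [[0, 0, 0, 0, 0, 0, 0.8], [0, 0, 0, 0, 0, 0, 0.8], [0, 0, 0, 0, 0, 0, 0.8], [0, 0, 0, 0, 0, 0, 0.8], [0, 0, 0, 0, 0, 0, 0.8]],
  ],
)

```text
time_s: 6.4
eef_pos: [0.4157, -0.2128, -0.0071]
tool_rot: [3.05, 0.752, 0.001]
force: [0.2, 0.9, 1.6]
grip_width: 0.376
grasp_force: 20.0
```

```bash
python3 plan.py 0.8 414.5,-212.2,70,-62,5 495,150,75,-13,13 499.7,171.5,60,-12.5,3
```

```text
t 6.4 pos [ 415.7 -212.8   -7.1] yaw -62.3 tilt 0.05 w 0.376
[[[0,0,-0.01,-0,-0.01,-0.39,0.8],[0,0,-0.01,-0.01,-0,-0.38,0.8],[0,0,-0.01,-0,-0.01,-0.39,0.8],[0,0,-0.01,-0.01,-0,-0.38,0.8],[0,0,-0.01,0,-0.01,-0.39,0.8]]]
[[[0,0,-0.63,0.46,-0.54,-0.01,0.8],[0,0,-0.63,0.5,-0.51,-0.01,0.8],[0,0,-0.62,0.53,-0.48,-0.01,0.8],[0,0,-0.63,0.56,-0.44,-0.01,0.8],[0,0,-0.63,0.59,-0.4,-0.01,0.8]]]
[[[0,0,-0.63,0.62,-0.37,-0.01,0.8],[0,0,-0.63,0.63,-0.32,-0.01,0.8],[0,0,-0.63,0.66,-0.28,-0.01,0.8],[0,0,-0.62,0.67,-0.23,-0,0.8],[0,0,-0.63,0.69,-0.19,-0.01,0.8]]]
[[[0,0,-0.63,0.7,-0.15,-0.01,0.8],[0,0,-0.63,0.71,-0.1,-0.01,0.8],[0,0,-0.63,0.71,-0.05,-0.01,0.8],[0,0,-0.03,0.18,-0,0.12,0.8],[0,0,-0.02,0.18,-0,0.13,0.8]]]
[[[0,0,-0.03,0.19,-0.01,0.12,0.8]]]
```

Emit:
drive_tool(
  series=[
    [[0, 0, 0, 0, 0, -0.2, 0.8], [0, 0, 0, 0, 0, -0.4, 0.8], [0, 0, 0, 0, 0, -0.5, 0.8], [0, 0, 0, 0, 0, -0.5, 0.8], [0, 0, 0, 0, 0, -0.38, 0.8]],
  ],
)

```text
time_s: 6.82
eef_pos: [0.4158, -0.2129, 0.0738]
tool_rot: [3.049, 0.752, 0.002]
force: [-0.0, -0.7, -0.9]
grip_width: 0.375
grasp_force: 20.0
```

Emit:
drive_tool(
  series=[
    [[0, 0, -0.63, 0.46, -0.54, -0.01, 0.8], [0, 0, -0.63, 0.5, -0.51, -0.01, 0.8], [0, 0, -0.62, 0.53, -0.48, -0.01, 0.8], [0, 0, -0.63, 0.56, -0.44, -0.01, 0.8], [0, 0, -0.63, 0.59, -0.4, -0.01, 0.8]],
  ],
)

```text
time_s: 7.23
eef_pos: [0.4472, -0.0725, 0.0744]
tool_rot: [2.884, 1.245, 0.001]
force: [0.7, -0.8, -1.3]
grip_width: 0.375
grasp_force: 20.0
```

Emit:
drive_tool(
  series=[
    [[0, 0, -0.63, 0.62, -0.37, -0.01, 0.8], [0, 0, -0.63, 0.63, -0.32, -0.01, 0.8], [0, 0, -0.63, 0.66, -0.28, -0.01, 0.8], [0, 0, -0.62, 0.67, -0.23, 0, 0.8], [0, 0, -0.63, 0.69, -0.19, -0.01, 0.8]],
  ],
)

```text
time_s: 7.65
eef_pos: [0.4791, 0.0669, 0.0759]
tool_rot: [2.641, 1.701, 0.001]
force: [-0.3, -0.4, -1.5]
grip_width: 0.376
grasp_force: 20.0
```

Emit:
drive_tool(
  series=[
    [[0, 0, -0.63, 0.7, -0.15, -0.01, 0.8], [0, 0, -0.63, 0.71, -0.1, -0.01, 0.8], [0, 0, -0.63, 0.71, -0.05, -0.01, 0.8], [0, 0, -0.03, 0.18, 0, 0.12, 0.8], [0, 0, -0.02, 0.18, 0, 0.13, 0.8]],
  ],
)

```text
time_s: 8.07
eef_pos: [0.5017, 0.1644, 0.067]
tool_rot: [2.456, 1.957, 0.001]
force: [1.2, -0.3, -1.5]
grip_width: 0.382
grasp_force: 20.0
```

Emit:
drive_tool(
  series=[
    [[0, 0, -0.03, 0.19, 0, 0.12, 0.8], [0, 0, 0, 0, 0, 0, 0.8], [0, 0, 0, 0, 0, 0, 0.8]],
  ],
)

```text
time_s: 8.32
eef_pos: [0.5022, 0.1699, 0.0609]
tool_rot: [-2.456, -1.958, 0.003]
force: [0.2, -0.3, -0.5]
grip_width: 0.374
grasp_force: 20.0
```

```bash
python3 - <<'E'
from h import *
d,p=cloud("wrist"); save(d,"w3.png"); print(ctrl.get_state()["grasp_force"])
E
python3 plan.py .8 499.7,171.5,5,-12.5,6
```

```text
19.999867379665375
t 8.3667 pos [502.5 169.7  61.3] yaw -12.9 tilt 0.07 w 0.378
[[[0,0,-0.01,0,-0.01,0.23,0.8],[0,0,-0.01,0.01,-0.02,0.24,0.8],[0,0,-0.01,0,-0.01,0.23,0.8],[0,0,-0.01,0.01,-0.01,0.24,0.8],[0,0,-0.01,0,-0.02,0.23,0.8]]]
[[[0,0,-0.01,0.01,-0.01,0.24,0.8]]]
```

View pics/w3.png

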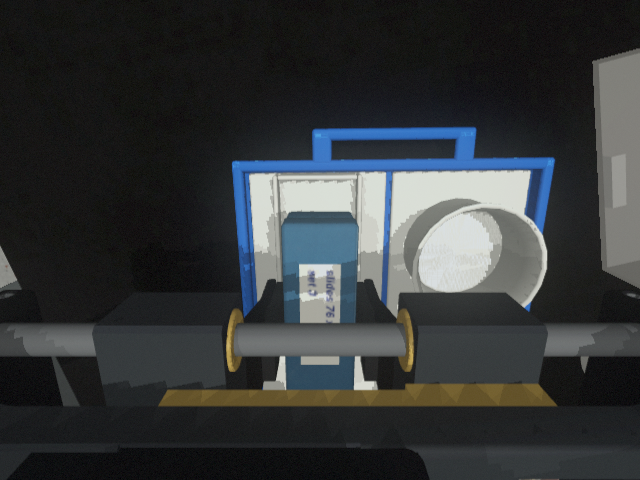

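The box (centre column 320) sits over the pocket (columns 278–360) and is aligned with it. Lowering.

Emit:
drive_tool(
  series=[
    [[0, 0, -0.03, 0.02, -0.04, 0.3, 0.8], [0, 0, -0.03, 0.01, -0.04, 0.3, 0.8], [0, 0, 0, 0, 0, 0.3, 0.8], [0, 0, 0, 0, 0, 0.2, 0.8], [0, 0, 0, 0, 0, 0.1, 0.8]],
  ],
)

```text
time_s: 8.78
eef_pos: [0.4983, 0.1719, 0.0111]
tool_rot: [-2.448, -1.966, 0.005]
force: [-1.0, 1.1, -0.9]
grip_width: 0.377
grasp_force: 20.0
```

Emit:
drive_tool(
  series=[
    [[0, 0, 0, 0, 0, 0.08, 0.8], [0, 0, 0, 0, 0, 0.06, 0.8], [0, 0, 0, 0, 0, 0.03, 0.8], [0, 0, 0, 0, 0, 0, 0.8]],
  ],
)

```text
time_s: 9.12
eef_pos: [0.5003, 0.1725, 0.0069]
tool_rot: [2.449, 1.967, 0.0]
force: [0.1, -0.8, -0.2]
grip_width: 0.38
grasp_force: 20.0
```

Emit:
drive_tool(
  series=[
    [[0, 0, 0, 0, 0, 0.04, 0.8], [0, 0, 0, 0, 0, 0.03, 0.8], [0, 0, 0, 0, 0, 0, 0.8]],
  ],
)

```text
time_s: 9.37
eef_pos: [0.5007, 0.1726, 0.0049]
tool_rot: [2.449, 1.967, 0.001]
force: [-1.5, 0.8, 3.3]
grip_width: 0.372
grasp_force: 20.0
```

Emit:
drive_tool(
  series=[
    [[0, 0, 0, 0, 0, 0, 0.4], [0, 0, 0, 0, 0, 0, 0.4], [0, 0, 0, 0, 0, 0, 0.4], [0, 0, 0, 0, 0, 0, 0.4], [0, 0, 0, 0, 0, -0.3, 0.4]],
  ],
)

```text
time_s: 9.78
eef_pos: [0.4979, 0.172, 0.0141]
tool_rot: [-2.448, -1.966, 0.006]
force: [-0.9, -0.8, 0.3]
grip_width: 0.583
grasp_force: 0.0
```

Emit:
drive_tool(
  series=[
    [[0, 0, 0, 0, 0, -0.8, 0.4], [0, 0, 0, 0, 0, -0.9, 0.4], [0, 0, 0, 0, 0, -0.9, 0.4], [0, 0, 0, 0, 0, -0.9, 0.4], [0, 0, 0, 0, 0, -0.6, 0.4]],
  ],
)

```text
time_s: 10.2
eef_pos: [0.5014, 0.1728, 0.1851]
tool_rot: [2.447, 1.966, 0.007]
force: [1.4, 0.1, -0.4]
grip_width: 0.6
grasp_force: 0.0
```

```bash
python3 - <<'E'
from h import *
d,p=cloud("wrist")
P=p.reshape(-1,3); m=(abs(P[:,0]-.5)<.07)&(abs(P[:,1]-.1715)<.07)&(P[:,2]>.036)&(P[:,2]<.054)
c=P[m]; k=np.linalg.norm(c[:,:2]-[.592,.151],axis=1)>.045; Q=c[k]
print(len(Q),Q.mean(0),cv2.minAreaRect((Q[:,:2]*1000).astype(np.float32)))
E
python3 plan.py 0.4 495,120,195,-12.5,3 560,-260,190,-12.5,11 583.5,-398.5,130,-12.5,4
```

```text
3149 [0.50060069 0.17325038 0.04227606] ((500.2706604003906, 171.47348022460938), (85.91368865966797, 33.039955139160156), 77.55422973632812)
t 10.25 pos [504.  173.3 189.8] yaw -12.4 tilt 0.69 w 0.602
[[[0,0,0,-0.45,0.02,-0.04,0.4],[0,0,0.01,-0.45,0.02,-0.05,0.4],[0,0,0,-0.45,0.03,-0.04,0.4],[0,0,0,-0.81,0.33,0.01,0.4],[0,0,0,-0.81,0.33,0.01,0.4]]]
[[[0,0,0,-0.81,0.33,0.01,0.4],[0,0,0,-0.82,0.33,0.02,0.4],[0,0,0,-0.81,0.33,0.01,0.4],[0,0,0,-0.81,0.34,0.01,0.4],[0,0,0,-0.81,0.33,0.01,0.4]]]
[[[0,0,0,-0.81,0.33,0.01,0.4],[0,0,0,-0.81,0.33,0.01,0.4],[0,0,0,-0.81,0.33,0.01,0.4],[0,0,0,-0.81,0.33,0.01,0.4],[0,0,0,-0.81,0.33,0.38,0.4]]]
[[[0,0,0,-0.82,0.33,0.37,0.4],[0,0,0,-0.81,0.33,0.38,0.4],[0,0,0,-0.82,0.33,0.37,0.4]]]
```

Emit:
drive_tool(
  series=[
    [[0, 0, 0, -0.45, 0.02, -0.04, 0.4], [0, 0, 0, -0.45, 0.02, -0.05, 0.4], [0, 0, 0, -0.45, 0.03, -0.04, 0.4], [0, 0, 0, -0.81, 0.33, 0.01, 0.4], [0, 0, 0, -0.81, 0.33, 0.01, 0.4]],
  ],
)

```text
time_s: 10.67
eef_pos: [0.5028, 0.0497, 0.1854]
tool_rot: [2.446, 1.97, 0.002]
force: [1.2, -0.2, -0.9]
grip_width: 0.6
grasp_force: 0.0
```

Emit:
drive_tool(
  series=[
    [[0, 0, 0, -0.81, 0.33, 0.01, 0.4], [0, 0, 0, -0.82, 0.33, 0.02, 0.4], [0, 0, 0, -0.81, 0.33, 0.01, 0.4], [0, 0, 0, -0.81, 0.34, 0.01, 0.4], [0, 0, 0, -0.81, 0.33, 0.01, 0.4]],
  ],
)

```text
time_s: 11.08
eef_pos: [0.5328, -0.1244, 0.1827]
tool_rot: [2.449, 1.967, 0.001]
force: [0.3, 1.5, 0.6]
grip_width: 0.597
grasp_force: 0.0
```

Emit:
drive_tool(
  series=[
    [[0, 0, 0, -0.81, 0.33, 0.01, 0.4], [0, 0, 0, -0.81, 0.33, 0.01, 0.4], [0, 0, 0, -0.81, 0.33, 0.01, 0.4], [0, 0, 0, -0.81, 0.33, 0.01, 0.4], [0, 0, 0, -0.81, 0.33, 0.38, 0.4]],
  ],
)

```text
time_s: 11.5
eef_pos: [0.5641, -0.2981, 0.1691]
tool_rot: [2.445, 1.964, 0.003]
force: [0.9, 0.2, 0.8]
grip_width: 0.601
grasp_force: 0.0
```

Emit:
drive_tool(
  series=[
    [[0, 0, 0, -0.82, 0.33, 0.37, 0.4], [0, 0, 0, -0.81, 0.33, 0.38, 0.4], [0, 0, 0, -0.82, 0.33, 0.37, 0.4], [0, 0, 0, 0, 0, 0, 0.4], [0, 0, 0, 0, 0, 0, 0.4]],
  ],
)

```text
time_s: 11.92
eef_pos: [0.5782, -0.4003, 0.1178]
tool_rot: [-2.448, -1.961, 0.001]
force: [-0.2, 0.0, 0.3]
grip_width: 0.601
grasp_force: 0.0
```

```bash
python3 - <<'E'
from h import *
d,p=cloud("wrist")
P=p.reshape(-1,3); m=(abs(P[:,0]-.583)<.03)&(abs(P[:,1]+.398)<.03)&(P[:,2]>.054)&(P[:,2]<.066)
Q=P[m]; print(len(Q),Q.mean(0),cv2.minEnclosingCircle((Q[:,:2]*1000).astype(np.float32)))
s=ctrl.get_state(); print(s["q"].round(2))
E
python3 plan.py 0.4 583.5,-398.5,65,-12.5,3 583.5,-398.5,8,-12.5,5
```

```text
409 [ 0.58619616 -0.39928427  0.05866207] ((586.1126098632812, -399.8874816894531), 8.180094718933105)
[-0.72  0.47  1.37  0.    1.31 -0.5 ]
t 11.9667 pos [ 579.2 -399.3  119.5] yaw -12.5 tilt 0.13 w 0.599
[[[0,0,-0,0.01,0.03,0.45,0.4],[0,0,-0,0.02,0.04,0.46,0.4],[0,0,-0,0.01,0.03,0.45,0.4],[0,0,-0,0,0,0.29,0.4],[0,0,-0,0,0,0.28,0.4]]]
[[[0,0,-0,0,0,0.29,0.4],[0,0,-0,0,0,0.28,0.4],[0,0,-0,0,0,0.29,0.4]]]
```

Emit:
drive_tool(
  series=[
    [[0, 0, 0, 0.03, 0.05, 0.45, 0.4], [0, 0, 0, 0.02, 0.06, 0.46, 0.4], [0, 0, 0, 0, 0.06, 0.45, 0.4], [0, 0, 0, 0, 0, 0.29, 0.4], [0, 0, 0, 0, 0, 0.28, 0.4]],
  ],
)

```text
time_s: 12.38
eef_pos: [0.5876, -0.3976, 0.0439]
tool_rot: [2.447, 1.969, 0.001]
force: [-1.1, 0.5, 0.6]
grip_width: 0.595
grasp_force: 0.0
```

Emit:
drive_tool(
  series=[
    [[0, 0, 0, 0, 0, 0.29, 0.4], [0, 0, 0, 0, 0, 0.28, 0.4], [0, 0, 0, 0, 0, 0.25, 0.4], [0, 0, 0, 0, 0, 0, 0.4], [0, 0, 0, 0, 0, 0, 0.4]],
  ],
)

```text
time_s: 12.8
eef_pos: [0.5865, -0.3985, 0.0096]
tool_rot: [-2.448, -1.966, 0.0]
force: [0.6, -0.0, -0.1]
grip_width: 0.6
grasp_force: 0.0
```

```bash
python3 plan.py 0.9 586,-399.6,9,-12.5,1
```

```text
t 12.8 pos [ 586.5 -398.5    9.6] yaw -12.5 tilt 0.09 w 0.6
[[[0,0,0.01,-0.03,-0.01,0.02,0.9]]]
```

Good. Close gently on the vial.

Emit:
drive_tool(
  series=[
    [[0, 0, 0, -0.03, -0.01, 0, 0.95], [0, 0, 0, 0, 0, 0, 0.95], [0, 0, 0, 0, 0, 0, 0.95], [0, 0, 0, 0, 0, 0, 0.95], [0, 0, 0, 0, 0, 0, 0.95]],
  ],
  newtons=8,
)

```text
time_s: 13.22
eef_pos: [0.5866, -0.4002, 0.011]
tool_rot: [2.449, 1.967, 0.0]
force: [0.1, -0.4, -0.2]
grip_width: 0.309
grasp_force: 0.0
```

Emit:
drive_tool(
  series=[
    [[0, 0, 0, 0, 0, 0, 0.95], [0, 0, 0, 0, 0, 0, 0.95], [0, 0, 0, 0, 0, 0, 0.95], [0, 0, 0, 0, 0, 0, 0.95]],
  ],
)

```text
time_s: 13.55
eef_pos: [0.5864, -0.4, 0.0106]
tool_rot: [2.449, 1.967, 0.0]
force: [-0.6, 0.3, 0.3]
grip_width: 0.176
grasp_force: 8.0
```

```bash
python3 plan.py 0.95 586,-399.6,180,-12.5,5 475.7,64.5,180,-12.5,14 475.7,64.5,90,-12.5,4
```

```text
t 13.55 pos [ 586.4 -400.    10.6] yaw -12.4 tilt 0.01 w 0.176
[[[0,0,0,0,-0,-0.85,0.95],[0,0,0,0,-0,-0.84,0.95],[0,0,0.01,0,-0.01,-0.85,0.95],[0,0,-0,0.01,0,-0.85,0.95],[0,0,-0,-0,-0,-0.84,0.95]]]
[[[0,0,-0,0.77,-0.37,-0,0.95],[0,0,-0,0.76,-0.37,-0,0.95],[0,0,-0,0.77,-0.38,-0,0.95],[0,0,-0,0.77,-0.37,-0,0.95],[0,0,-0,0.76,-0.37,-0,0.95]]]
[[[0,0,-0,0.77,-0.37,-0,0.95],[0,0,-0,0.76,-0.37,-0,0.95],[0,0,-0,0.77,-0.37,-0,0.95],[0,0,-0,0.77,-0.38,-0,0.95],[0,0,-0,0.76,-0.37,-0,0.95]]]
[[[0,0,-0,0.77,-0.37,-0,0.95],[0,0,-0,0.77,-0.37,-0,0.95],[0,0,-0,0.76,-0.37,-0,0.95],[0,0,-0,0.77,-0.38,-0,0.95],[0,0,-0,-0,0,0.56,0.95]]]
[[[0,0,-0,-0,0,0.56,0.95],[0,0,-0,-0,0,0.56,0.95],[0,0,-0,-0,0,0.57,0.95]]]
```

Emit:
drive_tool(
  series=[
    [[0, 0, 0, 0, 0, -0.6, 0.95], [0, 0, 0, 0, 0, -0.9, 0.95], [0, 0, 0, 0, 0, -0.9, 0.95], [0, 0, 0, 0, 0, -0.95, 0.95], [0, 0, 0, 0, 0, -0.88, 0.95]],
  ],
)

```text
time_s: 13.97
eef_pos: [0.5863, -0.3999, 0.1817]
tool_rot: [2.449, 1.967, 0.0]
force: [1.6, -1.0, -0.2]
grip_width: 0.18
grasp_force: 8.0
```

Emit:
drive_tool(
  series=[
    [[0, 0, 0, 0.77, -0.37, 0, 0.95], [0, 0, 0, 0.76, -0.37, 0, 0.95], [0, 0, 0, 0.77, -0.38, 0, 0.95], [0, 0, 0, 0.77, -0.37, 0, 0.95], [0, 0, 0, 0.76, -0.37, 0, 0.95]],
  ],
)

```text
time_s: 14.38
eef_pos: [0.546, -0.2328, 0.1796]
tool_rot: [2.45, 1.967, 0.0]
force: [0.2, -0.2, -1.0]
grip_width: 0.169
grasp_force: 8.0
```

Emit:
drive_tool(
  series=[
    [[0, 0, 0, 0.77, -0.37, 0, 0.95], [0, 0, 0, 0.76, -0.37, 0, 0.95], [0, 0, 0, 0.77, -0.37, 0, 0.95], [0, 0, 0, 0.77, -0.38, 0, 0.95], [0, 0, 0, 0.76, -0.37, 0, 0.95]],
  ],
)

```text
time_s: 14.8
eef_pos: [0.5063, -0.0671, 0.1797]
tool_rot: [2.449, 1.967, 0.0]
force: [0.6, 0.6, 0.7]
grip_width: 0.175
grasp_force: 8.0
```

Emit:
drive_tool(
  series=[
    [[0, 0, 0, 0.77, -0.37, 0, 0.95], [0, 0, 0, 0.77, -0.37, 0, 0.95], [0, 0, 0, 0.76, -0.37, 0, 0.95], [0, 0, 0, 0.77, -0.38, 0, 0.95], [0, 0, 0, 0, 0, 0.56, 0.95]],
  ],
)

```text
time_s: 15.22
eef_pos: [0.477, 0.0691, 0.1614]
tool_rot: [2.443, 1.971, 0.012]
force: [1.3, -0.1, -0.7]
grip_width: 0.182
grasp_force: 8.0
```

Emit:
drive_tool(
  series=[
    [[0, 0, 0, 0, 0, 0.56, 0.95], [0, 0, 0, 0, 0, 0.56, 0.95], [0, 0, 0, 0, 0, 0.57, 0.95], [0, 0, 0, 0, 0, 0, 0.95], [0, 0, 0, 0, 0, 0, 0.95]],
  ],
)

```text
time_s: 15.63
eef_pos: [0.4741, 0.0642, 0.0888]
tool_rot: [-2.448, -1.966, 0.004]
force: [1.1, -0.8, -0.1]
grip_width: 0.171
grasp_force: 8.0
```

```bash
python3 - <<'E'
from h import *
d,p=cloud("wrist"); save(d,"w4.png"); s=ctrl.get_state(); print(s["grasp_force"])
T=(p-np.array(s["eef_pos"]))@rot(s["tool_rot"])
m=(np.hypot(T[...,0],T[...,1])<.03)&(T[...,2]<.03)&(T[...,2]>-.03); print(m.sum(), T[m].max(0) if m.any() else 0)
P=p.reshape(-1,3); m=(abs(P[:,0]-.476)<.035)&(abs(P[:,1]-.065)<.035)&(P[:,2]>.030)&(P[:,2]<.041)
Q=P[m]; print(len(Q),cv2.minEnclosingCircle((Q[:,:2]*1000).astype(np.float32)))
E
python3 plan.py .95 475.7,64.5,18.6,-12.5,6
```

```text
7.999830815097084
1217 [0.0111147  0.01518292 0.011978  ]
888 ((478.1873779296875, 64.03861236572266), 19.67807388305664)
t 15.6833 pos [475.5  64.1  90.3] yaw -12.4 tilt 0.0 w 0.175
[[[0,0,0,0,0,0.3,0.95],[0,0,0,0,0,0.3,0.95],[0,0,0,0.01,0,0.3,0.95],[0,0,0.01,-0,0,0.29,0.95],[0,0,-0,-0,0,0.3,0.95]]]
[[[0,0,-0,0,0,0.3,0.95]]]
```

View pics/w4.png

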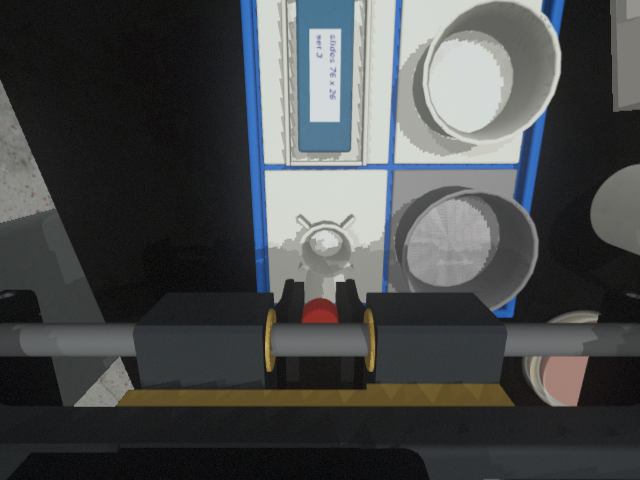

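The red vial hangs at (320,312), held, and the socket is at (326,247), below and ahead in perspective. The wrist puts the socket at (478, 64). I'll shift 2 mm and lower.

Emit:
drive_tool(
  series=[
    [[0, 0, 0, 0, 0.05, 0.3, 0.95], [0, 0, 0, 0.01, 0, 0.4, 0.95], [0, 0, 0, 0, 0, 0.4, 0.95], [0, 0, 0, 0, 0, 0.3, 0.95], [0, 0, 0, 0, 0, 0.15, 0.95]],
  ],
)

```text
time_s: 16.1
eef_pos: [0.4781, 0.0639, 0.0281]
tool_rot: [2.449, 1.967, 0.001]
force: [-0.5, 0.6, 0.5]
grip_width: 0.173
grasp_force: 8.0
```

Emit:
drive_tool(
  series=[
    [[0, 0, 0, 0, 0, 0.1, 0.95], [0, 0, 0, 0, 0, 0.1, 0.95], [0, 0, 0, 0, 0, 0, 0.95], [0, 0, 0, 0, 0, 0, 0.95]],
  ],
)

```text
time_s: 16.43
eef_pos: [0.478, 0.064, 0.0204]
tool_rot: [2.449, 1.967, 0.001]
force: [0.2, 0.2, 0.6]
grip_width: 0.179
grasp_force: 8.0
```

Emit:
drive_tool(
  series=[
    [[0, 0, 0, 0, 0, 0.03, 0.95], [0, 0, 0, 0, 0, 0.03, 0.95], [0, 0, 0, 0, 0, 0, 0.95]],
  ],
)

```text
time_s: 16.68
eef_pos: [0.4785, 0.064, 0.0184]
tool_rot: [2.448, 1.967, 0.002]
force: [-1.0, 0.4, 4.7]
grip_width: 0.179
grasp_force: 8.0
```

Emit:
drive_tool(
  series=[
    [[0, 0, 0, 0, 0, 0, 0.6], [0, 0, 0, 0, 0, 0, 0.6], [0, 0, 0, 0, 0, 0, 0.6], [0, 0, 0, 0, 0, -0.2, 0.6], [0, 0, 0, 0, 0, -0.5, 0.6]],
  ],
)

```text
time_s: 17.1
eef_pos: [0.4746, 0.0641, 0.0432]
tool_rot: [-2.446, -1.965, 0.007]
force: [-0.4, 0.1, 0.1]
grip_width: 0.384
grasp_force: 0.0
```

Emit:
drive_tool(
  series=[
    [[0, 0, 0, 0, 0, -0.9, 0], [0, 0, 0, 0, 0, -0.9, 0], [0, 0, 0, 0, 0, -0.8, 0], [0, 0, 0, 0, 0, 0, 0], [0, 0, 0, 0, 0, 0, 0]],
  ],
)

```text
time_s: 17.52
eef_pos: [0.4793, 0.064, 0.1522]
tool_rot: [2.446, 1.965, 0.007]
force: [-0.8, 0.0, -0.1]
grip_width: 0.693
grasp_force: 0.0
```

```bash
python3 - <<'E'
from h import *
d,p=cloud("wrist"); save(d,"w5.png")
P=p.reshape(-1,3); m=(abs(P[:,0]-.477)<.03)&(abs(P[:,1]-.065)<.03)&(P[:,2]>.055)&(P[:,2]<.08)
Q=P[m]; print(len(Q),Q.mean(0).round(4) if len(Q) else 0)
E
python3 plan.py 0 598,374,120,77.5,16
```

```text
379 [0.4783 0.0651 0.0658]
t 17.5667 pos [477.7  64.1 150. ] yaw -12.4 tilt 0.09 w 0.742
[[[0,0,-0.94,0.51,0.08,0.05,0.0],[0,0,-0.93,0.51,0.13,0.04,0.0],[0,0,-0.94,0.48,0.18,0.05,0.0],[0,0,-0.94,0.47,0.22,0.05,0.0],[0,0,-0.93,0.45,0.27,0.04,0.0]]]
[[[0,0,-0.94,0.41,0.31,0.05,0.0],[0,0,-0.94,0.39,0.35,0.05,0.0],[0,0,-0.94,0.34,0.39,0.04,0.0],[0,0,-0.93,0.31,0.42,0.05,0.0],[0,0,-0.94,0.26,0.45,0.05,0.0]]]
[[[0,0,-0.94,0.22,0.47,0.05,0.0],[0,0,-0.93,0.18,0.49,0.04,0.0],[0,0,-0.94,0.12,0.5,0.05,0.0],[0,0,-0.94,0.07,0.52,0.05,0.0],[0,0,-0.93,0.03,0.52,0.04,0.0]]]
[[[0,0,-0.94,-0.03,0.51,0.05,0.0]]]
```

Emit:
drive_tool(
  series=[
    [[0, 0, -0.94, 0.51, 0.08, 0.05, 0], [0, 0, -0.93, 0.51, 0.13, 0.04, 0], [0, 0, -0.94, 0.48, 0.18, 0.05, 0], [0, 0, -0.94, 0.47, 0.22, 0.05, 0], [0, 0, -0.93, 0.45, 0.27, 0.04, 0]],
  ],
)

```text
time_s: 17.98
eef_pos: [0.5134, 0.1615, 0.1374]
tool_rot: [-1.891, -2.505, 0.005]
force: [0.3, -0.5, 0.6]
grip_width: 0.989
grasp_force: 0.0
```

Emit:
drive_tool(
  series=[
    [[0, 0, -0.94, 0.41, 0.31, 0.05, 0], [0, 0, -0.94, 0.39, 0.35, 0.05, 0], [0, 0, -0.94, 0.34, 0.39, 0.04, 0], [0, 0, -0.93, 0.31, 0.42, 0.05, 0], [0, 0, -0.94, 0.26, 0.45, 0.05, 0]],
  ],
)

```text
time_s: 18.4
eef_pos: [0.5513, 0.2582, 0.1276]
tool_rot: [-1.225, -2.889, 0.005]
force: [-0.3, 0.6, 0.0]
grip_width: 1.0
grasp_force: 0.0
```

Emit:
drive_tool(
  series=[
    [[0, 0, -0.94, 0.22, 0.47, 0.05, 0], [0, 0, -0.93, 0.18, 0.49, 0.04, 0], [0, 0, -0.94, 0.12, 0.5, 0.05, 0], [0, 0, -0.94, 0.07, 0.52, 0.05, 0], [0, 0, -0.93, 0.03, 0.52, 0.04, 0]],
  ],
)

```text
time_s: 18.82
eef_pos: [0.5887, 0.3549, 0.1179]
tool_rot: [-0.487, -3.099, 0.004]
force: [0.3, -0.4, -0.6]
grip_width: 0.998
grasp_force: 0.0
```

Emit:
drive_tool(
  series=[
    [[0, 0, -0.94, -0.03, 0.51, 0.05, 0], [0, 0, 0, 0, 0, 0, 0], [0, 0, 0, 0, 0, 0, 0]],
  ],
)

```text
time_s: 19.07
eef_pos: [0.596, 0.3737, 0.116]
tool_rot: [-0.342, -3.119, 0.004]
force: [0.2, -0.2, -1.0]
grip_width: 0.991
grasp_force: 0.0
```

```bash
python3 - <<'E'
from h import *
d,p=cloud("wrist"); save(d,"w6.png")
P=p.reshape(-1,3); m=(abs(P[:,0]-.598)<.035)&(abs(P[:,1]-.374)<.035)&(P[:,2]>.105)&(P[:,2]<.119)
Q=P[m]; print(len(Q),Q.mean(0).round(4) if len(Q) else 0,cv2.minEnclosingCircle((Q[:,:2]*1000).astype(np.float32)))
for a in range(50,112,6):
    m=(abs(P[:,0]-.598)<.035)&(abs(P[:,1]-.374)<.035)&(abs(P[:,2]*1000-a)<2); Q=P[m]
    if len(Q)>5: print(a,len(Q),(Q[:,:2].min(0)*1000).round(),(Q[:,:2].max(0)*1000).round())
E
python3 plan.py 0 598,374,26,77.5,6
```

```text
3571 [0.5992 0.3753 0.1115] ((600.7105712890625, 374.8161315917969), 20.181678771972656)
50 69 [573. 355.] [591. 401.]
56 79 [573. 353.] [596. 402.]
62 81 [573. 353.] [597. 403.]
68 367 [573. 347.] [618. 403.]
74 448 [574. 349.] [615. 400.]
80 462 [578. 352.] [610. 398.]
86 287 [580. 356.] [602. 395.]
92 6 [582. 367.] [589. 390.]
98 107 [581. 357.] [601. 395.]
104 125 [581. 356.] [601. 395.]
110 2353 [581. 355.] [620. 395.]
t 19.1167 pos [596.1 373.1 116.7] yaw 77.4 tilt 0.25 w 1.003
[[[0,0,-0,-0.01,0.01,0.38,0.0],[0,0,-0,-0,0,0.38,0.0],[0,0,-0.01,-0.01,0.01,0.37,0.0],[0,0,0,-0.01,0,0.38,0.0],[0,0,-0,-0,0.01,0.38,0.0]]]
[[[0,0,-0,-0.01,0,0.38,0.0]]]
```

Emit:
drive_tool(
  series=[
    [[0, 0, 0, -0.05, 0.04, 0, 0], [0, 0, 0, -0.05, 0.03, 0.3, 0], [0, 0, 0, 0, 0, 0.5, 0], [0, 0, 0, 0, 0, 0.5, 0], [0, 0, 0, 0, 0, 0.5, 0]],
  ],
)

```text
time_s: 19.53
eef_pos: [0.6023, 0.3748, 0.046]
tool_rot: [0.345, 3.122, 0.0]
force: [0.4, -0.7, -0.1]
grip_width: 1.002
grasp_force: 0.0
```

Emit:
drive_tool(
  series=[
    [[0, 0, 0, 0, 0, 0.3, 0], [0, 0, 0, 0, 0, 0.2, 0], [0, 0, 0, 0, 0, 0, 0], [0, 0, 0, 0, 0, 0, 0]],
  ],
)

```text
time_s: 19.87
eef_pos: [0.6022, 0.3754, 0.0273]
tool_rot: [-0.343, -3.123, 0.0]
force: [-0.7, -0.8, -0.1]
grip_width: 1.0
grasp_force: 0.0
```

Emit:
drive_tool(
  series=[
    [[0, 0, 0, 0.03, 0, 0.05, 0], [0, 0, 0, 0, 0, 0, 0.6], [0, 0, 0, 0, 0, 0, 0.6], [0, 0, 0, 0, 0, 0, 0.6], [0, 0, 0, 0, 0, 0, 0.6]],
  ],
  newtons=25,
)

```text
time_s: 20.28
eef_pos: [0.6013, 0.3761, 0.0259]
tool_rot: [0.342, 3.122, 0.001]
force: [0.2, -0.4, 0.8]
grip_width: 0.783
grasp_force: 0.0
```

Emit:
drive_tool(
  series=[
    [[0, 0, 0, 0, 0, 0, 0.6], [0, 0, 0, 0, 0, 0, 0.6], [0, 0, 0, 0, 0, 0, 0.6], [0, 0, 0, 0, 0, 0, 0.6]],
  ],
)

```text
time_s: 20.62
eef_pos: [0.601, 0.3759, 0.0254]
tool_rot: [0.342, 3.123, -0.0]
force: [-0.0, -1.2, 1.3]
grip_width: 0.632
grasp_force: 25.0
```

```bash
python3 plan.py 0.6 600.5,375,110,77.5,5 593.5,151,110,77.5,9
```

```text
t 20.6167 pos [601.  375.9  25.4] yaw 77.5 tilt 0.01 w 0.632
[[[0,0,-0,0,-0,-0.42,0.6],[0,0,-0,0,-0.01,-0.43,0.6],[0,0,-0,0.01,-0,-0.42,0.6],[0,0,-0,-0,-0.01,-0.42,0.6],[0,0,-0,-0,-0,-0.42,0.6]]]
[[[0,0,-0,-0.12,-0.61,-0,0.6],[0,0,-0,-0.11,-0.61,-0,0.6],[0,0,-0,-0.12,-0.62,-0,0.6],[0,0,-0,-0.11,-0.61,-0,0.6],[0,0,-0,-0.12,-0.61,-0,0.6]]]
[[[0,0,-0,-0.12,-0.61,-0,0.6],[0,0,-0,-0.11,-0.62,-0,0.6],[0,0,-0,-0.12,-0.61,-0,0.6],[0,0,-0,-0.11,-0.61,-0,0.6]]]
```

Emit:
drive_tool(
  series=[
    [[0, 0, 0, 0, 0, -0.2, 0.6], [0, 0, 0, 0, 0, -0.45, 0.6], [0, 0, 0, 0, 0, -0.55, 0.6], [0, 0, 0, 0, 0, -0.5, 0.6], [0, 0, 0, 0, 0, -0.4, 0.6]],
  ],
)

```text
time_s: 21.03
eef_pos: [0.6013, 0.3761, 0.1112]
tool_rot: [0.342, 3.122, 0.001]
force: [0.2, 1.1, -2.5]
grip_width: 0.629
grasp_force: 25.0
```

Emit:
drive_tool(
  series=[
    [[0, 0, 0, -0.06, -0.3, 0, 0.6], [0, 0, 0, -0.11, -0.6, 0, 0.6], [0, 0, 0, -0.12, -0.62, 0, 0.6], [0, 0, 0, -0.11, -0.61, 0, 0.6], [0, 0, 0, -0.12, -0.61, 0, 0.6]],
  ],
)

```text
time_s: 21.45
eef_pos: [0.5963, 0.2623, 0.1077]
tool_rot: [-0.342, -3.121, 0.002]
force: [0.8, -0.6, -1.1]
grip_width: 0.634
grasp_force: 25.0
```

Emit:
drive_tool(
  series=[
    [[0, 0, 0, -0.12, -0.61, 0, 0.6], [0, 0, 0, -0.11, -0.62, 0, 0.6], [0, 0, 0, -0.12, -0.61, 0, 0.6], [0, 0, 0, -0.11, -0.61, 0, 0.6], [0, 0, 0, -0.06, -0.3, 0, 0.6]],
  ],
)

```text
time_s: 21.87
eef_pos: [0.5928, 0.149, 0.1079]
tool_rot: [-0.345, -3.121, 0.003]
force: [0.1, 1.1, -1.5]
grip_width: 0.632
grasp_force: 25.0
```

Emit:
drive_tool(
  series=[
    [[0, 0, 0, 0, 0, 0, 0.6], [0, 0, 0, 0, 0, 0, 0.6], [0, 0, 0, 0, 0, 0, 0.6]],
  ],
)

```text
time_s: 22.12
eef_pos: [0.5938, 0.1532, 0.1089]
tool_rot: [-0.342, -3.122, -0.001]
force: [0.7, 0.7, -1.6]
grip_width: 0.629
grasp_force: 25.0
```

```bash
python3 - <<'E'
from h import *
d,p=cloud("side"); save(d,"s7.png")
d,p=cloud("wrist")
P=p.reshape(-1,3); m=(abs(P[:,0]-.593)<.05)&(abs(P[:,1]-.151)<.05)&(P[:,2]>.043)&(P[:,2]<.053)
Q=P[m]; print(len(Q),cv2.minEnclosingCircle((Q[:,:2]*1000).astype(np.float32)) if len(Q) else 0)
m=(abs(P[:,0]-.5677)<.055)&(abs(P[:,1]-.0447)<.05)&(P[:,2]>.043)&(P[:,2]<.053)
Q=P[m]; print("large",len(Q),cv2.minEnclosingCircle((Q[:,:2]*1000).astype(np.float32)) if len(Q) else 0)
m=(abs(P[:,0]-.5)<.05)&(abs(P[:,1]-.1715)<.05)&(P[:,2]>.040)&(P[:,2]<.046)
Q=P[m]; print("box",len(Q))
E
python3 plan.py .6 593.5,151,60,77.5,5 593.5,151,34,77.5,5
```

```text
1154 ((593.73095703125, 151.52662658691406), 39.19281005859375)
large 1896 ((569.9232177734375, 43.9267692565918), 45.21332931518555)
box 6891
t 22.2167 pos [593.9 153.7 109.1] yaw 77.6 tilt 0.02 w 0.627
[[[0,0,0,-0,-0.01,0.25,0.6],[0,0,0,-0,-0.02,0.24,0.6],[0,0,0.01,-0,-0.01,0.25,0.6],[0,0,-0,-0,-0.01,0.24,0.6],[0,0,0,-0.01,-0.02,0.25,0.6]]]
[[[0,0,0,0,0,0.13,0.6],[0,0,0,0,0,0.13,0.6],[0,0,0,0,0,0.13,0.6],[0,0,0,0,0,0.13,0.6],[0,0,0,0,0,0.13,0.6]]]
```

View pics/s7.png

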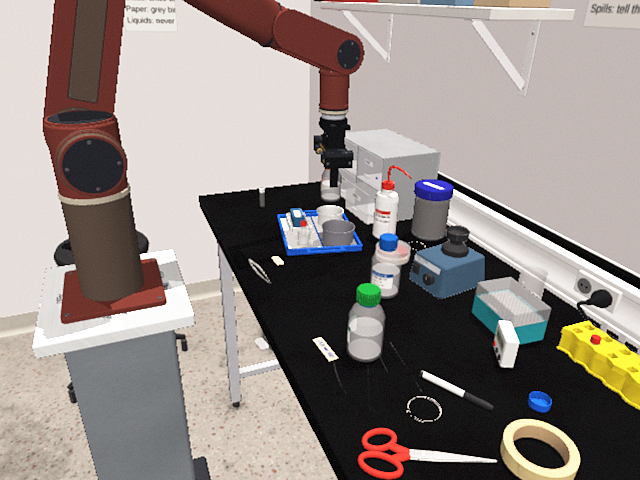

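The bottle hangs upright at (330,185) over the small cup at (330,213); the box and vial are in the caddy. Lowering.

Emit:
drive_tool(
  series=[
    [[0, 0, 0, 0, -0.03, 0.2, 0.6], [0, 0, 0, 0, -0.03, 0.4, 0.6], [0, 0, 0, 0, 0, 0.4, 0.6], [0, 0, 0, 0, 0, 0.35, 0.6], [0, 0, 0, 0, 0, 0.2, 0.6]],
  ],
)

```text
time_s: 22.63
eef_pos: [0.5918, 0.1506, 0.0444]
tool_rot: [-0.34, -3.12, 0.001]
force: [-0.4, 0.3, -2.1]
grip_width: 0.633
grasp_force: 25.0
```

Emit:
drive_tool(
  series=[
    [[0, 0, 0, 0, 0, 0.12, 0.6], [0, 0, 0, 0, 0, 0.1, 0.6], [0, 0, 0, 0, 0, 0.06, 0.6], [0, 0, 0, 0, 0, 0, 0.6], [0, 0, 0, 0, 0, 0, 0.6]],
  ],
)

```text
time_s: 23.05
eef_pos: [0.594, 0.1503, 0.0366]
tool_rot: [0.342, 3.122, 0.0]
force: [0.0, 0.0, -1.6]
grip_width: 0.631
grasp_force: 25.0
```

Emit:
drive_tool(
  series=[
    [[0, 0, 0, 0, 0, 0.04, 0.6], [0, 0, 0, 0, 0, 0.03, 0.6], [0, 0, 0, 0, 0, 0.02, 0.6], [0, 0, 0, 0, 0, 0, 0.6]],
  ],
)

```text
time_s: 23.38
eef_pos: [0.594, 0.1502, 0.0334]
tool_rot: [0.342, 3.122, 0.0]
force: [-1.6, 0.0, 3.5]
grip_width: 0.63
grasp_force: 25.0
```

Emit:
drive_tool(
  series=[
    [[0, 0, 0, 0, 0, 0, 0.2], [0, 0, 0, 0, 0, 0, 0.1], [0, 0, 0, 0, 0, 0, 0.1], [0, 0, 0, 0, 0, 0, 0], [0, 0, 0, 0, 0, -0.3, 0]],
  ],
)

```text
time_s: 23.8
eef_pos: [0.5912, 0.1499, 0.042]
tool_rot: [-0.342, -3.118, 0.002]
force: [-0.4, 0.4, -0.0]
grip_width: 0.921
grasp_force: 0.0
```

Emit:
drive_tool(
  series=[
    [[0, 0, 0, 0, 0, -0.6, 0], [0, 0, 0, 0, 0, -0.8, 0], [0, 0, 0, 0, 0, -0.8, 0], [0, 0, 0, 0, 0, -0.6, 0], [0, 0, 0, 0, 0, 0, 0]],
  ],
)

```text
time_s: 24.22
eef_pos: [0.5977, 0.1508, 0.1646]
tool_rot: [0.341, 3.112, 0.004]
force: [1.0, -0.2, 1.9]
grip_width: 1.001
grasp_force: 0.0
```

```bash
python3 - <<'E'
from h import *
d,p=cloud("wrist")
P=p.reshape(-1,3); m=(abs(P[:,0]-.593)<.045)&(abs(P[:,1]-.151)<.045)&(P[:,2]>.112)&(P[:,2]<.13)
Q=P[m]; print(len(Q),Q.mean(0).round(4) if len(Q) else 0,cv2.minEnclosingCircle((Q[:,:2]*1000).astype(np.float32)))
E
python3 plan.py 0 580,0,155,77.5,4 564,-221.5,150,77.5,7
```

```text
2611 [0.5924 0.1496 0.1195] ((593.5830688476562, 149.32020568847656), 19.946165084838867)
t 24.2667 pos [596.3 150.6 161.6] yaw 77.5 tilt 0.47 w 0.999
[[[0,0,-0,-0.1,-0.94,0.04,0.0],[0,0,-0,-0.11,-0.94,0.04,0.0],[0,0,-0,-0.1,-0.94,0.04,0.0],[0,0,-0,-0.11,-0.94,0.04,0.0],[0,0,-0,-0.12,-0.79,0.02,0.0]]]
[[[0,0,-0,-0.11,-0.78,0.02,0.0],[0,0,-0,-0.12,-0.79,0.02,0.0],[0,0,-0,-0.11,-0.78,0.01,0.0],[0,0,-0,-0.12,-0.79,0.02,0.0],[0,0,-0,-0.11,-0.78,0.02,0.0]]]
[[[0,0,-0,-0.12,-0.79,0.02,0.0]]]
```

Emit:
drive_tool(
  series=[
    [[0, 0, 0, -0.1, -0.94, 0.04, 0], [0, 0, 0, -0.11, -0.94, 0.04, 0], [0, 0, 0, -0.1, -0.94, 0.04, 0], [0, 0, 0, -0.11, -0.94, 0.04, 0], [0, 0, 0, -0.12, -0.79, 0.02, 0]],
  ],
)

```text
time_s: 24.68
eef_pos: [0.5735, -0.0341, 0.1479]
tool_rot: [-0.342, -3.12, 0.0]
force: [0.5, 0.0, 0.3]
grip_width: 1.0
grasp_force: 0.0
```

Emit:
drive_tool(
  series=[
    [[0, 0, 0, -0.11, -0.78, 0.02, 0], [0, 0, 0, -0.12, -0.79, 0.02, 0], [0, 0, 0, -0.11, -0.78, 0.01, 0], [0, 0, 0, -0.12, -0.79, 0.02, 0], [0, 0, 0, -0.11, -0.78, 0.02, 0]],
  ],
)

```text
time_s: 25.1
eef_pos: [0.5623, -0.1914, 0.1445]
tool_rot: [-0.342, -3.121, -0.001]
force: [1.2, 0.1, 0.8]
grip_width: 1.002
grasp_force: 0.0
```

Emit:
drive_tool(
  series=[
    [[0, 0, 0, -0.12, -0.79, 0.02, 0], [0, 0, 0, 0, 0, 0, 0], [0, 0, 0, 0, 0, 0, 0], [0, 0, 0, 0, 0, 0, 0]],
  ],
)

```text
time_s: 25.43
eef_pos: [0.5606, -0.2215, 0.1438]
tool_rot: [-0.343, -3.121, -0.002]
force: [0.5, 0.0, -0.2]
grip_width: 0.998
grasp_force: 0.0
```

```bash
python3 - <<'E'
from h import *
d,p=cloud("wrist"); save(d,"w8.png")
P=p.reshape(-1,3); m=(abs(P[:,0]-.564)<.035)&(abs(P[:,1]+.2215)<.035)&(P[:,2]>.131)&(P[:,2]<.145)
Q=P[m]; print(len(Q),Q.mean(0).round(4) if len(Q) else 0,cv2.minEnclosingCircle((Q[:,:2]*1000).astype(np.float32)))
for a in range(60,132,6):
    m=(abs(P[:,0]-.564)<.04)&(abs(P[:,1]+.2215)<.04)&(abs(P[:,2]*1000-a)<2); Q=P[m]
    if len(Q)>5: print(a,len(Q),(Q[:,:2].min(0)*1000).round(),(Q[:,:2].max(0)*1000).round())
E
python3 plan.py 0 564,-221.5,49,77.5,6
```

```text
3517 [ 0.5633 -0.2208  0.1374] ((564.5695190429688, -221.03628540039062), 19.951704025268555)
60 62 [ 531. -248.] [ 557. -189.]
66 66 [ 532. -246.] [ 552. -191.]
72 73 [ 532. -244.] [ 553. -191.]
78 65 [ 532. -246.] [ 552. -191.]
84 387 [ 532. -254.] [ 588. -188.]
90 467 [ 534. -252.] [ 586. -191.]
96 565 [ 537. -249.] [ 583. -193.]
102 607 [ 540. -246.] [ 576. -196.]
108 291 [ 544. -241.] [ 566. -201.]
114 9 [ 546. -233.] [ 555. -205.]
120 101 [ 545. -239.] [ 564. -201.]
126 110 [ 545. -239.] [ 565. -201.]
t 25.4833 pos [ 560.9 -221.   144.1] yaw 77.5 tilt 0.1 w 0.997
[[[0,0,0,-0.01,0,0.4,0.0],[0,0,0,-0.02,0,0.39,0.0],[0,0,0,-0.01,0,0.4,0.0],[0,0,0,-0.01,0,0.39,0.0],[0,0,0,-0.02,0,0.4,0.0]]]
[[[0,0,0,-0.01,0,0.4,0.0]]]
```

Emit:
drive_tool(
  series=[
    [[0, 0, 0, -0.05, 0.01, 0.2, 0], [0, 0, 0, -0.04, 0.01, 0.5, 0], [0, 0, 0, 0, 0, 0.5, 0], [0, 0, 0, 0, 0, 0.5, 0], [0, 0, 0, 0, 0, 0.4, 0]],
  ],
)

```text
time_s: 25.9
eef_pos: [0.5645, -0.2202, 0.0586]
tool_rot: [-0.339, -3.122, -0.001]
force: [-0.7, 0.1, -0.6]
grip_width: 0.998
grasp_force: 0.0
```

Emit:
drive_tool(
  series=[
    [[0, 0, 0, 0, 0, 0.2, 0], [0, 0, 0, 0, 0, 0.1, 0], [0, 0, 0, 0, 0, 0, 0], [0, 0, 0, 0, 0, 0, 0]],
  ],
)

```text
time_s: 26.23
eef_pos: [0.5656, -0.2219, 0.0495]
tool_rot: [0.341, 3.122, -0.001]
force: [0.3, 0.1, 0.3]
grip_width: 0.996
grasp_force: 0.0
```

Emit:
drive_tool(
  series=[
    [[0, 0, 0, 0, 0, 0, 0.5], [0, 0, 0, 0, 0, 0, 0.5], [0, 0, 0, 0, 0, 0, 0.5], [0, 0, 0, 0, 0, 0, 0.5], [0, 0, 0, 0, 0, 0, 0.5]],
  ],
  newtons=28,
)

```text
time_s: 26.65
eef_pos: [0.5654, -0.222, 0.0495]
tool_rot: [0.342, 3.122, 0.0]
force: [0.5, 1.5, 2.5]
grip_width: 0.742
grasp_force: 28.0
```

Emit:
drive_tool(
  series=[
    [[0, 0, 0, 0, 0, 0, 0.5], [0, 0, 0, 0, 0, 0, 0.5], [0, 0, 0, 0, 0, 0, 0.5]],
  ],
)

```text
time_s: 26.9
eef_pos: [0.5655, -0.2221, 0.0495]
tool_rot: [0.342, 3.122, -0.0]
force: [-0.4, 1.7, 4.5]
grip_width: 0.744
grasp_force: 28.0
```

```bash
python3 plan.py 0.5 564.5,-221,130,77.5,5 569.5,44,130,77.5,10
```

```text
t 26.9 pos [ 565.5 -222.1   49.5] yaw 77.5 tilt 0.06 w 0.744
[[[0,0,-0,0.01,0,-0.4,0.5],[0,0,-0,0,0.01,-0.41,0.5],[0,0,-0,0.01,0,-0.4,0.5],[0,0,-0,0,0.01,-0.4,0.5],[0,0,-0,0.01,0,-0.4,0.5]]]
[[[0,0,-0,0.13,0.65,-0,0.5],[0,0,-0,0.13,0.65,-0,0.5],[0,0,-0,0.13,0.65,-0,0.5],[0,0,-0,0.14,0.65,-0,0.5],[0,0,-0,0.13,0.65,-0,0.5]]]
[[[0,0,-0,0.13,0.65,-0,0.5],[0,0,-0,0.13,0.65,-0,0.5],[0,0,-0,0.13,0.65,-0,0.5],[0,0,-0,0.13,0.65,-0,0.5],[0,0,-0,0.13,0.65,-0,0.5]]]
```

Emit:
drive_tool(
  series=[
    [[0, 0, 0, 0, 0, -0.2, 0.5], [0, 0, 0, 0, 0, -0.45, 0.5], [0, 0, 0, 0, 0, -0.5, 0.5], [0, 0, 0, 0, 0, -0.5, 0.5], [0, 0, 0, 0, 0, -0.35, 0.5]],
  ],
)

```text
time_s: 27.32
eef_pos: [0.5649, -0.2225, 0.1304]
tool_rot: [0.342, 3.123, -0.001]
force: [0.0, 0.4, -1.5]
grip_width: 0.741
grasp_force: 28.0
```

Emit:
drive_tool(
  series=[
    [[0, 0, 0, 0.07, 0.35, 0, 0.5], [0, 0, 0, 0.13, 0.65, 0, 0.5], [0, 0, 0, 0.13, 0.65, 0, 0.5], [0, 0, 0, 0.13, 0.65, 0, 0.5], [0, 0, 0, 0.13, 0.65, 0, 0.5]],
  ],
)

```text
time_s: 27.73
eef_pos: [0.5661, -0.0997, 0.1272]
tool_rot: [-0.343, -3.12, -0.001]
force: [0.2, 0.7, -2.5]
grip_width: 0.74
grasp_force: 28.0
```

Emit:
drive_tool(
  series=[
    [[0, 0, 0, 0.13, 0.65, 0, 0.5], [0, 0, 0, 0.13, 0.65, 0, 0.5], [0, 0, 0, 0.13, 0.65, 0, 0.5], [0, 0, 0, 0.13, 0.65, 0, 0.5], [0, 0, 0, 0.13, 0.65, 0, 0.5]],
  ],
)

```text
time_s: 28.15
eef_pos: [0.5686, 0.0328, 0.1273]
tool_rot: [-0.342, -3.12, 0.0]
force: [0.3, -0.5, -2.6]
grip_width: 0.743
grasp_force: 28.0
```

Emit:
drive_tool(
  series=[
    [[0, 0, 0, 0.06, 0.3, 0, 0.5], [0, 0, 0, 0, 0, 0, 0.5], [0, 0, 0, 0, 0, 0, 0.5], [0, 0, 0, 0, 0, 0, 0.5]],
  ],
)

```text
time_s: 28.48
eef_pos: [0.5701, 0.0423, 0.1282]
tool_rot: [-0.342, -3.122, 0.001]
force: [-0.4, -0.1, -2.1]
grip_width: 0.744
grasp_force: 28.0
```

```bash
python3 - <<'E'
from h import *
d,p=cloud("side"); save(d,"s9.png")
E
python3 plan.py .5 569.5,44,57.5,77.5,8
```

```text
t 28.5333 pos [570.2  42.  128.4] yaw 77.4 tilt 0.05 w 0.742
[[[0,0,-0,0,0.01,0.22,0.5],[0,0,-0,0.01,0,0.22,0.5],[0,0,-0,0,0.01,0.22,0.5],[0,0,-0,0,0,0.23,0.5],[0,0,-0.01,0.01,0.01,0.22,0.5]]]
[[[0,0,0,0,0,0.22,0.5],[0,0,0,0.01,0.01,0.22,0.5],[0,0,0,-0,0,0.22,0.5]]]
```

View pics/s9.png

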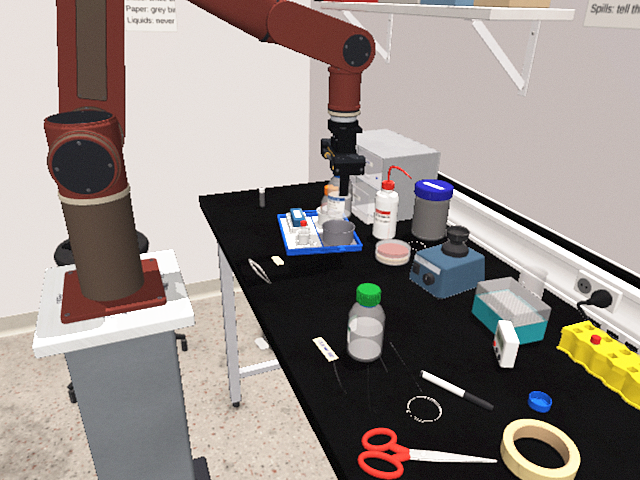

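The blue-capped bottle hangs upright at (340,205) over the large cup at (338,233). Lowering.

Emit:
drive_tool(
  series=[
    [[0, 0, 0, 0.02, 0.03, 0.2, 0.5], [0, 0, 0, 0, 0.02, 0.4, 0.5], [0, 0, 0, 0, 0, 0.4, 0.5], [0, 0, 0, 0, 0, 0.3, 0.5], [0, 0, 0, 0, 0, 0.2, 0.5]],
  ],
)

```text
time_s: 28.95
eef_pos: [0.5689, 0.0444, 0.0666]
tool_rot: [-0.344, -3.12, 0.0]
force: [0.0, -0.9, -3.0]
grip_width: 0.744
grasp_force: 28.0
```

Emit:
drive_tool(
  series=[
    [[0, 0, 0, 0, 0, 0.1, 0.5], [0, 0, 0, 0, 0, 0.08, 0.5], [0, 0, 0, 0, 0, 0, 0.5], [0, 0, 0, 0, 0, 0, 0.5]],
  ],
)

```text
time_s: 29.28
eef_pos: [0.5707, 0.0451, 0.0622]
tool_rot: [0.342, 3.122, 0.0]
force: [-0.2, 0.5, -2.2]
grip_width: 0.742
grasp_force: 28.0
```

Emit:
drive_tool(
  series=[
    [[0, 0, 0, 0, 0, 0.05, 0.5], [0, 0, 0, 0, 0, 0.04, 0.5], [0, 0, 0, 0, 0, 0.02, 0.5], [0, 0, 0, 0, 0, 0, 0.5]],
  ],
)

```text
time_s: 29.62
eef_pos: [0.5705, 0.0452, 0.0576]
tool_rot: [0.342, 3.122, -0.0]
force: [0.1, -0.1, -0.7]
grip_width: 0.742
grasp_force: 28.0
```

Emit:
drive_tool(
  series=[
    [[0, 0, 0, 0, 0, 0.02, 0.5], [0, 0, 0, 0, 0, 0.02, 0.5], [0, 0, 0, 0, 0, 0, 0.5]],
  ],
)

```text
time_s: 29.87
eef_pos: [0.5713, 0.0451, 0.0575]
tool_rot: [0.342, 3.121, -0.0]
force: [-2.3, 0.2, 8.7]
grip_width: 0.742
grasp_force: 28.0
```

Emit:
drive_tool(
  series=[
    [[0, 0, 0, 0, 0, -0.02, 0.3], [0, 0, 0, 0, 0, 0, 0.1], [0, 0, 0, 0, 0, 0, 0], [0, 0, 0, 0, 0, 0, 0], [0, 0, 0, 0, 0, -0.2, 0]],
  ],
)

```text
time_s: 30.28
eef_pos: [0.5687, 0.0452, 0.0628]
tool_rot: [-0.342, -3.12, 0.0]
force: [0.4, -0.6, -2.0]
grip_width: 0.945
grasp_force: 0.0
```

Emit:
drive_tool(
  series=[
    [[0, 0, 0, 0, 0, -0.6, 0], [0, 0, 0, 0, 0, -0.8, 0], [0, 0, 0, 0, 0, -0.8, 0], [0, 0, 0, 0, 0, -0.8, 0], [0, 0, 0, 0, 0, -0.5, 0]],
  ],
)

```text
time_s: 30.7
eef_pos: [0.5716, 0.0451, 0.209]
tool_rot: [0.342, 3.118, 0.0]
force: [0.4, 0.5, 0.4]
grip_width: 0.999
grasp_force: 0.0
```

Emit:
drive_tool(
  series=[
    [[0, 0, 0, -0.2, -0.9, 0, 0], [0, 0, 0, -0.2, -0.9, 0, 0], [0, 0, 0, -0.2, -0.9, 0, 0], [0, 0, 0, -0.2, -0.9, 0, 0], [0, 0, 0, 0, -0.3, 0, 0]],
  ],
)

```text
time_s: 31.12
eef_pos: [0.5676, -0.1187, 0.205]
tool_rot: [0.347, 3.121, -0.004]
force: [0.3, -0.2, 0.0]
grip_width: 1.001
grasp_force: 0.0
```

Emit:
drive_tool(
  series=[
    [[0, 0, 0, 0, 0, 0, 0], [0, 0, 0, 0, 0, 0, 0], [0, 0, 0, 0, 0, 0, 0], [0, 0, 0, 0, 0, 0, 0]],
  ],
)

```text
time_s: 31.45
eef_pos: [0.5678, -0.1126, 0.2045]
tool_rot: [-0.34, -3.123, -0.001]
force: [0.2, -0.1, 0.2]
grip_width: 0.999
grasp_force: 0.0
```

```bash
python3 - <<'E'
from h import *
d,p=cloud("top"); save(d,"t10.png")
P=p.reshape(-1,3)
for n,x,y,r,a,b in [("orange",.592,.151,.03,.112,.13),("blue",.568,.045,.03,.138,.156),("vial",.476,.0645,.02,.055,.078),("box",.4997,.1715,.045,.037,.05),("green",.423,-.393,.03,.13,.15),("white",.448,.359,.02,.05,.07)]:
    Q=P[(abs(P[:,0]-x)<r)&(abs(P[:,1]-y)<r)&(P[:,2]>a)&(P[:,2]<b)]
    print(n,len(Q),Q.mean(0).round(4) if len(Q) else "")
E
python3 plan.py 0
```

```text
orange 232 [0.5902 0.1487 0.1196]
blue 239 [0.5666 0.0461 0.1457]
vial 39 [0.475  0.0643 0.066 ]
box 475 [0.4976 0.1716 0.0425]
green 294 [ 0.4229 -0.3925  0.1379]
white 44 [0.4485 0.3589 0.0585]
t 31.5 pos [ 567.8 -112.6  204.5] yaw 77.6 tilt 0.02 w 0.998
```

View pics/t10.png

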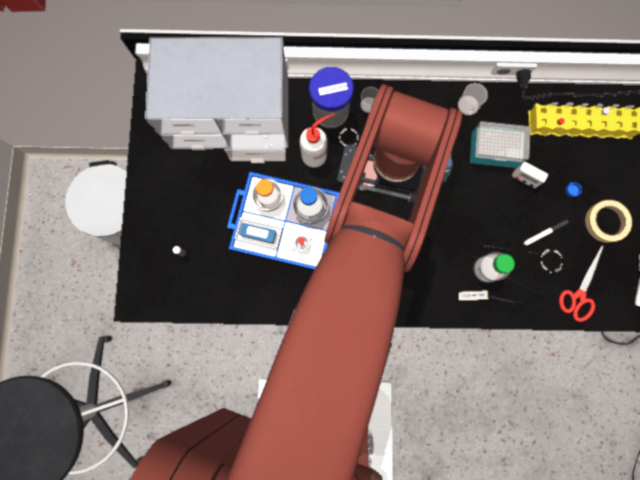

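All four items are home within about 3 mm: orange (266,188), blue (309,200), box (258,233), vial (302,243). Cap-top heights match their floors, and the green bottle and white vial haven't moved.

```bash
python3 -c "
from rig import ctrl
print(ctrl.sign_off())"
```

```text
the job is handed in; nothing more can be done
None
```

The caddy is packed and handed in at about 31.5 s: all four wanted items measured within about 3 mm of their insert centres with tops at the expected heights, and the green-capped bottle and white-capped vial had not moved; the sign-off returned no verdict.

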